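# Re-sort the film rolls and mount the white one on the spindle

### The arm

A 6-joint arm with a two-finger parallel gripper is mounted at the origin on the work surface. World frame = base frame: x ahead of the robot, y to its left, z up, the work surface at z = 0. Lengths are in mm, angles in rad, forces in N, time in s.
With the tool pointing down it reaches from about 350 to 950 mm from the base axis. Payload 17.4 kg.
Tool frame: the origin (TCP) lies at the very end of the fingers, on their centre line; the grasp point (between the pads) lies 19 mm behind it (bot.pinch_z is the z of the grasp point in the tool frame, in mm); z points along the fingers, x is the direction in which the jaws open and shut, and the axes are right-handed (so a half turn about z gives the same grasp; the last joint's range is limited). The gripper opens to 93 mm and grips with 3 to 60 N. Pads are 15 mm wide; open, the fingers measure 128 mm over their backs; the gripper's body (75 mm by 188 mm) begins 65 mm behind the grasp point.
Start: joints at [-1.334, 0.116, 1.442, -0, 1.584, -0.038], TCP at [183.155, -649.682, 218.646] pointing down, gripper open.
Joint ranges: [-2.83, 2.83], [-0.83, 2.19], [0.07, 2.5], [-1.14, 4.28], [0.01, 3], [-2.97, 2.97]. Speed limits (rad/s): [1.89, 1.89, 2.22, 3.14, 3.14, 3.14].

### API

Orientations are given as a unit quaternion [x, y, z, w].
In Python, from cell import bot gives the robot as it stands.
- The arm moves only by the tool apply_moves, never from a script. Its argument "motion" is a list of rows, each a list of 7 numbers: the shift along the tool's x, y, z in mm, then the turn, a rotation vector about the tool's x, y, z in rad, then the finger opening in mm, from 0 to 93. In form: [[dx, dy, dz, rx, ry, rz, gripper], ...]. A call has 1 to 5 rows; each row is the pose to reach, as a shift and turn from the pose commanded when the call began, along the tool's axes at that moment; what a row does not reach only later rows make up. A row lasts 1/12 s, in which the tool goes at most 41.7 mm and 7.16 degrees, less where a joint would pass 70% of its speed; a pose out of reach is approached as far as the arm can. A call with a gripper value outside its range is refused whole. The fingers move at their own pace and stop on an object; the grip force is fixed at half the most. Time passes only in rows, so rows that repeat a pose let the fingers close. It gives the time, the measured TCP pose, the force and the opening at its end, in the units of the state.
- bot.read_state(): the state, without advancing time (a new reading comes with each control period).
- bot.read_camera(name): name is "side" or "top" or "wrist"; returns a dict with "color" (480x640x3 uint8, red, green, blue), "depth" (480x640 float32, mm along the optical axis (not along the pixel's ray), 0 where there is no reading), "mtx" (3x3 intrinsics, pixels), "rvec" (rotation vector, rad) and "tvec" (3), from world to camera coordinates, as OpenCV has them; the wrist camera has in their place "hand_eye" (4x4, takes a point from camera to tool coordinates, whose origin is the TCP and whose axes are the tool frame's). Camera axes: x right, y down, z forward; pixel columns grow to the right and rows downward; lengths in mm; the calibration is good to about 2 mm. A picture is of the moment at which its call begins: read the wrist's pose just before it.
- bot.sign_off(): hands the job in, once; it reports no verdict.
Trained networks look in a picture, given as the dict that the camera call returned (one of the last four; its "shot" number tells which), for a name from the list of things; names that differ only in an ending like _2 or _b are one class to them, and where a whole thing is asked for, a point or a joint stands for the part that bears it (a point fixed in the world has none). Each returns a list of dicts, best first, with "score" (0 to 1); they miss things now and then, are a little off and sometimes report something else, mostly with a low value. They report only what shows in the picture. A call takes as long as a camera call. They do not tell look-alikes from the thing itself.
- bot.cut_out(target, picture): "region" (480x640 bool, what is visible of it).
- bot.tip_of(target, picture): "xyz" ([x, y, z] in mm, in world coordinates, good to about 4 mm: a listed point, or the origin of a listed thing).
The state is a dict: "t": time; "qpos": joint angles; "joint_vel": joint speeds; "tau": joint torques, N m; "tcp_pos": TCP position; "orientation": TCP orientation; "ft_force": force on the tool from outside, world axes, zero at the start; "torque": the same for the moment, N m; "gripper_width": finger opening in mm.
Only numpy, scipy, OpenCV 4.12 (cv2) and the standard library are available. Lean on these libraries where they do the work, as an engineer would, in place of code of your own. Each camera call takes 0.05 s, during which the arm holds its last target.

### The job

Seat the white-capped film roll fully down on the flatted spindle, black marks lined up so that its D-shaped bore passes the shaft, and put the red, blue and yellow rolls each upright on the pad of its own colour, wholly on the pad (one may already stand right). The bench is not clean: stand a roll only on a pad or the spindle disc, never on the bare bench, so use the black pad for parking once the white roll has left it. Let no roll tip over, and leave the amber bottle standing where it is.

Things in the scene. Friction and masses are not known exactly. Their poses are not given: they have to be found in the camera images.
- roll_red: Loose upright roll of dark green film with red end caps, a plain cylinder 50 mm in diameter and 90 mm high, about 0.24 kg. Origin at the centre of its underside, z up along its axis.
- roll_blue: Loose upright roll of dark green film with blue end caps, a plain cylinder 50 mm in diameter and 90 mm high, about 0.24 kg. Origin at the centre of its underside, z up along its axis.
- roll_yellow: Loose upright roll of dark green film with yellow end caps, a plain cylinder 50 mm in diameter and 90 mm high, about 0.24 kg. Origin at the centre of its underside, z up along its axis.
- roll_white: Loose upright roll of dark green film with a white top cap, 50 mm in diameter and 90 mm high, about 0.22 kg. A D-shaped bore runs right through along its axis: radius 13 mm, with a flat 8 mm from the axis on its own +x side; a black mark on the top cap, from 12 to 23 mm from the axis, shows that side. Origin at the centre of its underside, z up along its axis.
- pad_red: Fixed flat red disc on the bench, 78 mm in diameter and 10 mm high: the home of the red roll. Origin at the centre of its underside, on the bench top. At the start a roll stands on it.
- pad_blue: Fixed flat blue disc on the bench, 78 mm in diameter and 10 mm high: the home of the blue roll. Origin at the centre of its underside, on the bench top. At the start a roll stands on it.
- pad_yellow: Fixed flat yellow disc on the bench, 78 mm in diameter and 10 mm high: the home of the yellow roll. Origin at the centre of its underside, on the bench top. At the start a roll stands on it.
- pad_park: Fixed flat black disc on the bench, 78 mm in diameter and 10 mm high: the parking pad, nobody's home. At the start the white roll stands on it. Origin at the centre of its underside.
- spindle: Fixed upright D-section steel shaft, radius 11 mm, flat 5.5 mm from the axis on its +x side, rounded top 60 mm above the bench, on a white disc 78 mm wide and 10 mm high on which the seated roll rests. Empty at the start. A black mark on the disc, 27 to 38 mm out, shows the flat's side. The white roll fits with about 2 mm play all round, if turned within about 0.5 rad. Origin on the axis at the bench top, z up.
- bottle: Loose small amber bottle with a white cap, a bystander standing among the rolls, 40 mm in diameter and 80 mm high. Origin at the centre of its underside.
Not all that is in view belongs to the job. Leave any turquoise look-alike of the roll_blue alone.

How it is judged:
By the outcome, as a careful person would: the job done as asked, in the order asked, and still so for the second after the job is handed in, with the robot touching nothing.
It also fails if it takes over 128 s, if anything falls off the work surface, if the arm or the gripper's body presses on something with over 40 N, if the wrist force passes 120 N, or if a joint passes its speed limit or range.

## Working session

There is one attempt and no reset: what is moved stays moved. The work goes in short steps, Python scripts to look and compute and a tool call to move; the robot and the scene stay as the last step left them, time stands still between calls to the robot, and variables do not carry over. Pictures are saved under pics/ and viewed, and the job is handed in when it is done.

Besides the shell and the picture viewer there is one more tool, called after ">>>" by a JSON object that holds its "op" and its "data". apply_moves: Moves the arm, as the interface text tells. Its arguments: {"type":"object","properties":{"motion":{"type":"array"}},"required":["motion"]}

```bash
ls; mkdir -p pics
cat > h.py <<'E'
import numpy as np, cv2
from cell import bot
from scipy.spatial.transform import Rotation as R
def save(n,img): cv2.imwrite('pics/'+n+'.png',cv2.cvtColor(img,cv2.COLOR_RGB2BGR))
def world(p,u,v,st=None,d=None):
    d=p['depth'][int(round(v)),int(round(u))] if d is None else d
    K=p['mtx']; c=np.array([(u-K[0,2])/K[0,0]*d,(v-K[1,2])/K[1,1]*d,d])
    if 'hand_eye' in p:
        t=p['hand_eye']@np.r_[c,1]; return R.from_quat(st['orientation']).apply(t[:3])+st['tcp_pos']
    Rm=cv2.Rodrigues(np.array(p['rvec']))[0]; return Rm.T@(c-np.array(p['tvec']).ravel())
def cloud(p,st=None):
    d=p['depth'].astype(float);K=p['mtx'];v,u=np.mgrid[:480,:640]
    c=np.stack([(u-K[0,2])/K[0,0]*d,(v-K[1,2])/K[1,1]*d,d],-1)
    if 'hand_eye' in p:
        H=p['hand_eye'];c=c@H[:3,:3].T+H[:3,3];return c@R.from_quat(st['orientation']).as_matrix().T+st['tcp_pos']
    Rm=cv2.Rodrigues(np.array(p['rvec']))[0]; return (c-np.array(p['tvec']).ravel())@Rm
E
python3 - <<'E'
from h import *
st=bot.read_state();print(st)
for n in ['top','side','wrist']:
    p=bot.read_camera(n);save(n+'0',p['color']);print(n,p['mtx'].tolist() if hasattr(p['mtx'],'tolist') else p['mtx'],p.get('hand_eye'),p.get('rvec'),p.get('tvec'))
    np.save('pics/%s0.npy'%n,p,allow_pickle=True)
E
```

```text
pics
{'t': 0.0, 'qpos': array([-1.33376668e+00,  1.16480594e-01,  1.44229455e+00, -3.34923972e-05,
        1.58399543e+00, -3.77935401e-02]), 'joint_vel': array([-2.33635136e-04, -2.44827501e-04,  2.45397557e-04, -1.15510164e-03,
       -2.61746982e-05,  1.05216849e-03]), 'tau': array([ 3.66321365e-04, -7.21271181e+01, -6.22604942e+01,  7.79943913e-02,
        2.38801364e-02, -1.23534192e-04]), 'tcp_pos': array([ 183.11446803, -649.46354678,  217.89063098]), 'orientation': array([ 7.97300418e-01, -6.03582386e-01, -4.66415351e-04, -3.60015677e-04]), 'ft_force': array([-0.23597026, -0.10606186,  0.02996053]), 'torque': array([-0.00948959,  0.00112307, -0.01684265]), 'gripper_width': 93.17111455349571}
top [[477.1390205277552, 0.0, 323.03184406930194], [0.0, 477.1390205277552, 235.47369716173964], [0.0, 0.0, 1.0]] None [ 2.1612116  -2.11438995  0.1669531 ] [-19.96119292 591.74443366 784.44328658]
side [[541.3681672296849, 0.0, 317.6539988823072], [0.0, 541.3681672296849, 232.50529131627513], [0.0, 0.0, 1.0]] None [ 0.44759854 -2.62704884  1.37074863] [554.97599205 151.97271976 942.5955814 ]
wrist [[365.0077731597693, 0.0, 319.1460490936408], [0.0, 365.0077731597693, 238.0005425154678], [0.0, 0.0, 1.0]] [[ 9.99999814e-01  3.26159251e-04  5.15417428e-04 -1.70206400e+00]
 [-4.46125985e-04  9.67358298e-01  2.53412161e-01 -6.97231556e+01]
 [-4.15940605e-04 -2.53412344e-01  9.67358264e-01 -1.64271191e+02]
 [ 0.00000000e+00  0.00000000e+00  0.00000000e+00  1.00000000e+00]] None None
```

View pics/top0.png

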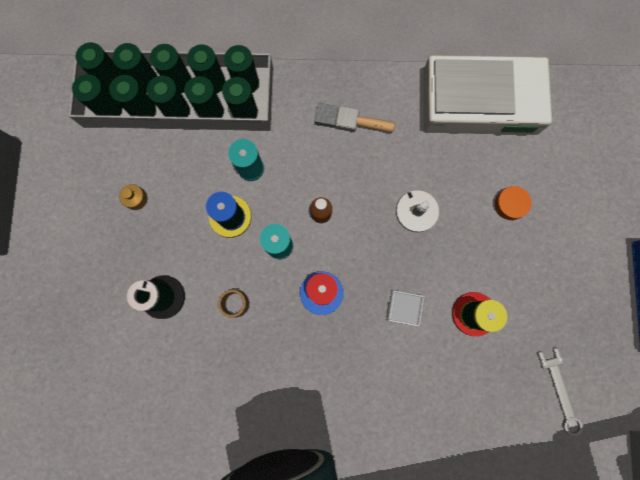

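View pics/side0.png

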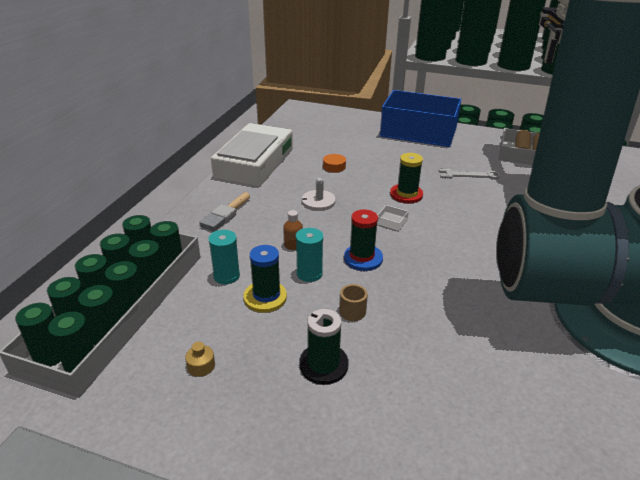

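View pics/wrist0.png

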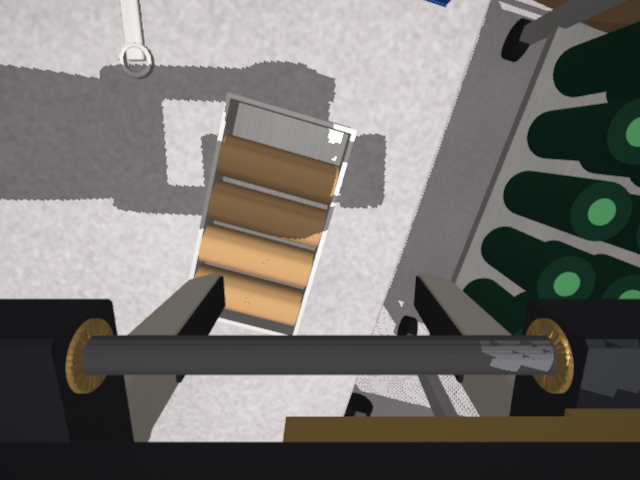

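Red stands on the blue pad (322,290), blue on the yellow pad (221,207) and yellow on the red pad (490,316). White is on the black pad (143,295), and the spindle is at (418,210). The bottle is at (320,209). There are two turquoise look-alikes, at (243,153) and (275,238). The tray cylinders and brass knob are also distractors.

```bash
cat > meas.py <<'E'
from h import *
def run(p,st=None,minA=60):
    W=cloud(p,st); hsv=cv2.cvtColor(p['color'],cv2.COLOR_RGB2HSV); H,S,V=[hsv[...,i].astype(int) for i in range(3)]
    ok=p['depth']>0
    rng={'red':((H<4)|(H>176))&(S>150),'blue':(H>106)&(H<118)&(S>150),'yellow':(H>25)&(H<33)&(S>150),'turq':(H>84)&(H<95)&(S>150),'white':(S<40)&(V>150)}
    for n,m in rng.items():
        for lo,hi,k in [(75,115,'top'),(4,16,'pad')]:
            mm=(m&ok&(V>60)&(W[...,2]>lo)&(W[...,2]<hi)).astype(np.uint8)
            c,l,s,ce=cv2.connectedComponentsWithStats(mm)
            for i in range(1,c):
                if s[i,4]<minA: continue
                P=W[l==i]; zm=np.median(P[:,2]); Q=P[abs(P[:,2]-zm)<4]
                (cx,cy),r=cv2.minEnclosingCircle(Q[:,:2].astype(np.float32))
                print(n,k,'px',ce[i].round().astype(int),'A',s[i,4],'circ',np.round([cx,cy,r],1),'z',round(zm,1),'mean',Q[:,:2].mean(0).round(1))
if __name__=='__main__':
    for n in ['top','side']:
        print(n);run(np.load('pics/%s0.npy'%n,allow_pickle=True).item())
E
python3 meas.py
python3 - <<'E'
from h import *
p=bot.read_camera('top');q=bot.read_camera('side')
for t in ['roll_white','roll_red','roll_blue','roll_yellow','pad_red','pad_blue','pad_yellow','pad_park','spindle','bottle']:
    for x in (p,q):
        print(t,[(np.round(d['xyz'],0),round(d['score'],2)) for d in bot.tip_of(t,x)[:3]])
i=p['color']
save('c1',np.hstack([cv2.resize(i[265:325,113:173],(360,360),interpolation=2),cv2.resize(i[180:240,388:448],(360,360),interpolation=2)]))
save('c2',cv2.resize(i[130:270,180:360],(790,600),interpolation=2))
E
```

```text
top
red top px [322 289] A 652 circ [497.1  -6.5  24.3] z 100.4 mean [497.3  -6.7]
red pad px [467 312] A 524 circ [ 463.5 -278.    38.2] z 10.7 mean [ 466.4 -265.9]
blue top px [221 207] A 637 circ [628.5 161.8  25.1] z 100.2 mean [628.4 161.4]
blue pad px [320 301] A 492 circ [494.4  -5.8  37.5] z 10.4 mean [480.4  -4.7]
yellow top px [490 315] A 716 circ [ 460.8 -275.8   24.6] z 100.6 mean [ 460.9 -275.2]
yellow pad px [235 222] A 406 circ [629.8 163.9  37.7] z 10.5 mean [618.9 154.1]
turq top px [243 153] A 577 circ [724.2 131.6  25.1] z 90.4 mean [723.7 131.9]
turq top px [275 239] A 607 circ [578.5  72.1  24.6] z 90.4 mean [577.7  72.2]
white top px [321 204] A 92 circ [641.5  -2.2   9.3] z 80.4 mean [641.3  -2.1]
white top px [142 295] A 491 circ [481.3 280.5  24.6] z 99.9 mean [480.4 280.7]
white pad px [264  77] A 67 circ [905.5 111.3  20.3] z 4.7 mean [905.8 114.2]
white pad px [418 211] A 1144 circ [ 648.8 -180.    39.1] z 10.8 mean [ 647.1 -179.3]
white pad px [409 309] A 145 circ [ 468.8 -167.    25.2] z 4.9 mean [ 468.9 -163.6]
white pad px [560 387] A 727 circ [ 337.2 
[... 1865 characters left out ...]
[(array([ 459., -281.,   -2.]), 0.85)]
pad_blue [(array([495.,  -6.,  -0.]), 0.63)]
pad_blue [(array([494.,  -0.,  -0.]), 0.81)]
pad_yellow [(array([634., 170.,  -1.]), 0.87)]
pad_yellow [(array([631., 169.,   2.]), 0.78)]
pad_park [(array([482., 280.,  -1.]), 0.68), (array([630., 169.,  12.]), 0.43)]
pad_park [(array([480., 282.,  -3.]), 0.7)]
spindle [(array([ 647., -178.,   -2.]), 0.57)]
spindle [(array([ 648., -175.,   -0.]), 0.94), (array([495.,  -3.,  14.]), 0.7), (array([479., 284.,   6.]), 0.64)]
bottle [(array([639.,   2.,   1.]), 0.81), (array([634., 166.,   0.]), 0.41)]
bottle [(array([643.,   1.,   0.]), 0.77), (array([632., 162.,   8.]), 0.31), (array([498.,  -3.,  15.]), 0.16)]
```

Run:
```python
from h import *
p=np.load('pics/top0.npy',allow_pickle=True).item();W=cloud(p)
for u,v in [(320,203),(320,215),(418,210),(150,285),(143,295),(400,300),(243,153),(275,238),(232,303),(132,196),(515,203)]: print(u,v,W[v,u].round())
```

```text
320 203 [643.  -1.  79.]
320 215 [627.  -1.  54.]
418 210 [ 641. -173.   47.]
150 285 [497. 268. 100.]
143 295 [482. 292.  63.]
400 300 [ 485. -148.    3.]
243 153 [724. 132.  90.]
275 238 [579.  72.  91.]
232 303 [473. 155.  -1.]
132 196 [657. 335.  38.]
515 203 [ 662. -352.   26.]
```

View pics/c1.png

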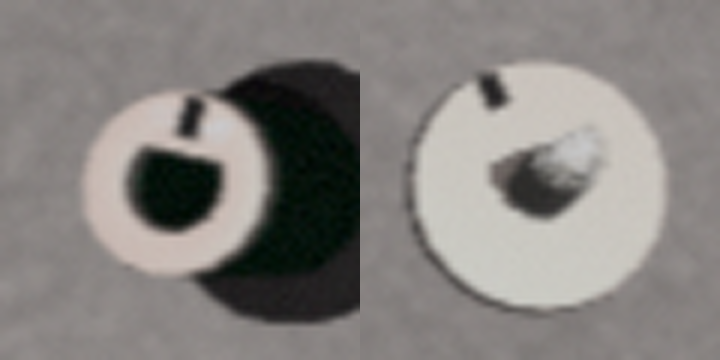

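View pics/c2.png

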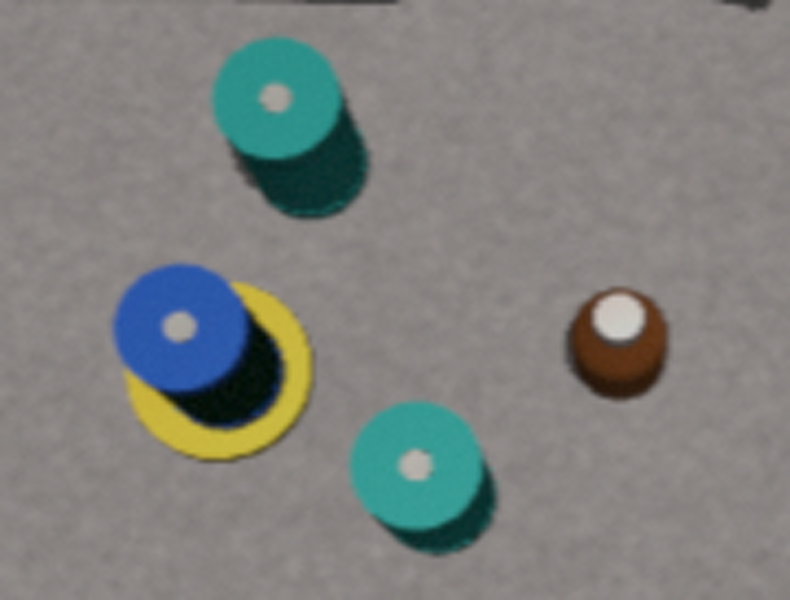

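```bash
cat >> h.py <<'E'
def yaw(st):
    x=R.from_quat(st['orientation']).apply([1,0,0]); return np.arctan2(x[1],x[0])
def plan(*wps):
    "wps: (x,y,z,yaw) world; prints tool-frame shift from current pose"
    st=bot.read_state();Rm=R.from_quat(st['orientation'])
    print('t %.2f tcp %s yaw %.3f grip %.1f F %s'%(st['t'],np.round(st['tcp_pos'],1),yaw(st),st['gripper_width'],np.round(st['ft_force'],1)), 'tilt',np.round(Rm.apply([0,0,1]),4))
    for x,y,z,a in wps:
        d=Rm.inv().apply(np.array([x,y,z])-st['tcp_pos']); T=R.from_euler('z',a)*R.from_rotvec([np.pi,0,0])
        print(np.round(d,1),np.round((Rm.inv()*T).as_rotvec(),3))
E
python3 - <<'E'
from h import *
p=np.load('pics/top0.npy',allow_pickle=True).item()
K=p['mtx'];Rm=cv2.Rodrigues(p['rvec'])[0];C=-Rm.T@p['tvec'].ravel();print('cam',C.round())
def ray(u,v,z):
    r=Rm.T@np.array([(u-K[0,2])/K[0,0],(v-K[1,2])/K[1,1],1]);return C+r*(z-C[2])/r[2]
m=ray(144.8,284.5,100);print(m,np.arctan2(m[1]-281,m[0]-481.3))
m=ray(410,195,10);print(m,np.arctan2(m[1]+179.7,m[0]-648.8))
plan((450,-350,250,-.7),(550,-100,250,-.2),(481,281,250,0))
E
```

```text
cam [461. -10. 868.]
[497.72210805 276.81271561 100.        ] -0.24965878862829421
[ 677.05431595 -165.64408628   10.        ] 0.46162834685194926
t 1.25 tcp [ 183.2 -649.7  218.7] yaw -1.296 grip 92.9 F [ 0.6 -0.3 -0.5] tilt [ 0. -0. -1.]
[-216.  -338.1  -31.3] [ 0.    -0.    -0.596]
[-429.5 -502.2  -31.3] [ 0.    -0.    -1.096]
[-814.9 -539.2  -31.4] [ 0.    -0.    -1.296]
```

>>> {"op": "apply_moves", "data": {"motion": [[-216,-338,-30,0,0,-0.596,80],[-216,-338,-30,0,0,-0.596,80],[-216,-338,-30,0,0,-0.596,80],[-216,-338,-30,0,0,-0.596,80],[-216,-338,-30,0,0,-0.596,80]]}}

```text
t: 1.67
tcp_pos: [322.1, -492.9, 234.4]
orientation: [0.94, -0.34, 0.0, 0.0]
ft_force: [-0.3, -0.1, 1.1]
gripper_width: 80.3
```

```bash
python3 -c "
from h import *
plan((550,-100,250,-.3),(481,281,220,0))"
```

```text
t 1.67 tcp [ 322.1 -492.9  234.4] yaw -0.694 grip 80.3 F [-0.3 -0.1  1.1] tilt [ 2.e-04 -2.e-04 -1.e+00]
[ -76.  -447.8  -15.6] [ 0.    -0.    -0.394]
[-372.7 -696.6   14.3] [ 0.    -0.    -0.694]
```

>>> {"op": "apply_moves", "data": {"motion": [[-76,-448,-16,0,0,-0.394,80],[-76,-448,-16,0,0,-0.394,80],[-76,-448,-16,0,0,-0.394,80],[-76,-448,-16,0,0,-0.394,80],[-76,-448,-16,0,0,-0.394,80]]}}

```text
t: 2.08
tcp_pos: [427.4, -313.2, 241.8]
orientation: [0.988, -0.151, 0.0, 0.0]
ft_force: [-0.0, -0.2, -0.5]
gripper_width: 80.0
```

```bash
python3 -c "
from h import *
plan((550,-100,250,-.3),(490,281,220,0))"
```

```text
t 2.08 tcp [ 427.4 -313.2  241.8] yaw -0.304 grip 80.0 F [-0.  -0.2 -0.5] tilt [ 5.e-04 -4.e-04 -1.e+00]
[  53.1 -240.1   -8.2] [ 0.    -0.001 -0.004]
[-118.3 -585.7   21.6] [ 0.    -0.001 -0.304]
```

>>> {"op": "apply_moves", "data": {"motion": [[-118,-586,20,0,0,-0.304,80],[-118,-586,20,0,0,-0.304,80],[-118,-586,20,0,0,-0.304,80],[-118,-586,20,0,0,-0.304,80],[-118,-586,20,0,0,-0.304,80]]}}

```text
t: 2.5
tcp_pos: [448.9, -106.2, 234.7]
orientation: [1.0, -0.001, 0.0, 0.0]
ft_force: [0.9, 0.0, -0.3]
gripper_width: 80.3
```

```bash
python3 -c "
from h import *
plan((481,281,210,0))"
```

```text
t 2.50 tcp [ 448.9 -106.2  234.7] yaw -0.002 grip 80.3 F [ 0.9  0.  -0.3] tilt [ 8.e-04 -2.e-04 -1.e+00]
[  31.4 -387.2   24.7] [ 0.    -0.001 -0.002]
```

>>> {"op": "apply_moves", "data": {"motion": [[31,-387,24,0,0,0,80],[31,-387,24,0,0,0,80],[31,-387,24,0,0,0,80],[31,-387,24,0,0,0,80],[31,-387,24,0,0,0,80]]}}

```text
t: 2.92
tcp_pos: [465.8, 101.3, 222.0]
orientation: [1.0, -0.001, 0.001, -0.0]
ft_force: [1.3, -0.2, 0.0]
gripper_width: 80.2
```

```bash
python3 -c "
from h import *
plan((481,281,210,0))"
```

```text
t 2.92 tcp [465.8 101.3 222. ] yaw -0.002 grip 80.2 F [ 1.3 -0.2  0. ] tilt [ 1.e-03  1.e-04 -1.e+00]
[  14.8 -179.7   12. ] [-0.    -0.001 -0.002]
```

>>> {"op": "apply_moves", "data": {"motion": [[15,-180,12,0,0,0,80],[15,-180,12,0,0,0,80],[15,-180,12,0,0,0,80],[15,-180,12,0,0,0,80],[15,-180,12,0,0,0,80]]}}

```text
t: 3.33
tcp_pos: [481.0, 283.4, 209.0]
orientation: [1.0, 0.0, -0.0, -0.0]
ft_force: [0.7, -0.1, -0.2]
gripper_width: 80.0
```

```bash
cat > w.py <<'E'
import sys
from h import *
st=bot.read_state();p=bot.read_camera('wrist');p['st']=st
n=sys.argv[1];save(n,p['color']);np.save('pics/%s.npy'%n,p,allow_pickle=True)
import meas;meas.run(p,st,200)
E
python3 w.py w1; python3 -c "
from h import *
plan((481.3,281,55,0))"
```

```text
yellow pad px [471 298] A 316 circ [641.3 183.4  32.5] z 8.5 mean [644.6 193. ]
white top px [319 237] A 1939 circ [480.8 283.4  24.6] z 98.3 mean [480.  283.7]
t 3.38 tcp [481.1 283.5 208.7] yaw 0.001 grip 80.2 F [-1.3  0.3 -1.5] tilt [-1.3e-03  3.0e-04 -1.0e+00]
[  0.4   2.5 153.7] [-0.     0.001  0.001]
```

View pics/w1.png

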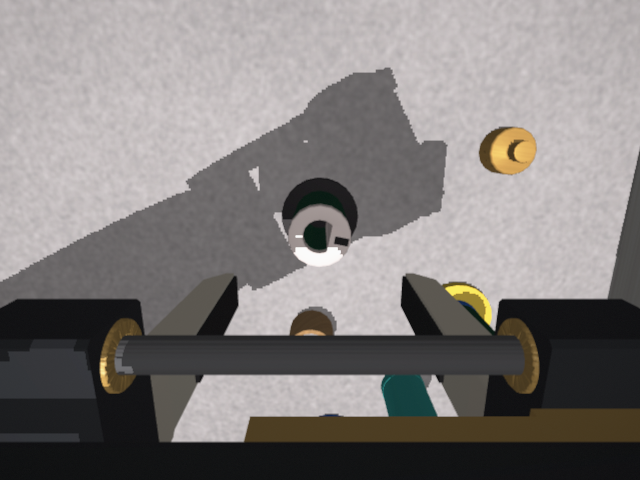

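```bash
cat > mark.py <<'E'
import sys
from h import *
def mark(n,cx,cy,z,r0,r1,zc=None):
    p=np.load('pics/%s.npy'%n,allow_pickle=True).item();st=p.get('st')
    K=p['mtx']
    if st is not None:
        Rw=R.from_quat(st['orientation']).as_matrix();H=p['hand_eye'];A=Rw@H[:3,:3];C=Rw@H[:3,3]+st['tcp_pos']
    else:
        A=cv2.Rodrigues(p['rvec'])[0].T;C=-A@p['tvec'].ravel()
    v,u=np.mgrid[:480,:640];r=np.stack([(u-K[0,2])/K[0,0],(v-K[1,2])/K[1,1],np.ones_like(u)],-1)@A.T
    P=C+r*((z-C[2])/r[...,2])[...,None]
    dx,dy=P[...,0]-cx,P[...,1]-cy;rr=np.hypot(dx,dy);a=np.arctan2(dy,dx)
    g=p['color'].max(-1)
    for lo in np.arange(-np.pi,np.pi,.1):
        m=(rr>r0)&(rr<r1)&(a>=lo)&(a<lo+.1)
        if m.any(): print('%.2f:%d'%(lo+.05,g[m].mean()),end=' ')
    m=(rr>r0)&(rr<r1)&(g<75);print('\nmark mean angle',np.arctan2(np.sin(a[m]).mean(),np.cos(a[m]).mean()),m.sum(), P[m][:,:2].mean(0))
E
python3 - <<'E'
from mark import *
mark('w1',480.8,283.4,99.5,16,22)
mark('top0',481.3,280.5,100,16,22)
mark('top0',648.8,-180,10,29,36)
E
```

```text
-3.09:156 -2.99:156 -2.89:156 -2.79:166 -2.69:230 -2.59:251 -2.49:251 -2.39:251 -2.29:251 -2.19:251 -2.09:251 -1.99:251 -1.89:251 -1.79:251 -1.69:251 -1.59:251 -1.49:251 -1.39:250 -1.29:251 -1.19:251 -1.09:250 -0.99:250 -0.89:251 -0.79:251 -0.69:244 -0.59:192 -0.49:156 -0.39:152 -0.29:65 -0.19:29 -0.09:32 0.01:117 0.11:158 0.21:158 0.31:159 0.41:159 0.51:159 0.61:159 0.71:159 0.81:159 0.91:159 1.01:159 1.11:159 1.21:159 1.31:159 1.41:159 1.51:159 1.61:159 1.71:159 1.81:159 1.91:158 2.01:159 2.11:158 2.21:158 2.31:158 2.41:158 2.51:157 2.61:157 2.71:157 2.81:157 2.91:157 3.01:180 3.11:201 
mark mean angle -0.16087713400684048 50 [499.43296778 280.37702513]
-3.09:200 -2.99:201 -2.89:200 -2.79:200 -2.69:201 -2.59:201 -2.49:200 -2.39:201 -2.29:200 -2.19:201 -2.09:201 -1.99:201 -1.89:200 -1.79:200 -1.69:200 -1.59:200 -1.49:200 -1.39:200 -1.29:200 -1.19:201 -1.09:201 -0.99:200 -0.89:200 -0.79:201 -0.69:201 -0.59:201 -0.49:200 -0.39:173 -0.29:96 -0.19:41 -0.09:57 0.01:165 0.11:198 0.21:200 0.31:200 0.41:200 0.51:201 0.61:200 0.71:199 0.81:200 0.91:200 1.01:199 1.11:200 1.21:200 1.31:200 1.4
[... 192 characters left out ...]
9073 8 [499.91564526 277.07057131]
-3.09:202 -2.99:201 -2.89:202 -2.79:201 -2.69:201 -2.59:201 -2.49:201 -2.39:201 -2.29:201 -2.19:201 -2.09:200 -1.99:201 -1.89:201 -1.79:200 -1.69:201 -1.59:200 -1.49:201 -1.39:201 -1.29:201 -1.19:201 -1.09:200 -0.99:200 -0.89:201 -0.79:200 -0.69:200 -0.59:201 -0.49:201 -0.39:200 -0.29:201 -0.19:200 -0.09:201 0.01:201 0.11:201 0.21:200 0.31:190 0.41:89 0.51:52 0.61:146 0.71:199 0.81:201 0.91:201 1.01:201 1.11:201 1.21:202 1.31:201 1.41:201 1.51:201 1.61:201 1.71:201 1.81:201 1.91:201 2.01:201 2.11:201 2.21:201 2.31:201 2.41:201 2.51:201 2.61:201 2.71:202 2.81:201 2.91:201 3.01:202 3.11:201 
mark mean angle 0.47889185853868765 11 [ 677.72966831 -164.97762108]
```

>>> {"op": "apply_moves", "data": {"motion": [[0,1.5,80,0,0,0,80],[0,1.5,154,0,0,0,80],[0,1.5,154,0,0,0,80],[0,1.5,154,0,0,0,80],[0,1.5,154,0,0,0,80]]}}

```text
t: 3.8
tcp_pos: [478.9, 275.8, 49.6]
orientation: [1.0, -0.001, -0.004, 0.002]
ft_force: [-0.7, -0.3, -0.9]
gripper_width: 79.9
```

>>> {"op": "apply_moves", "data": {"motion": [[0,0,0,0,0,0,40],[0,0,0,0,0,0,40],[0,0,0,0,0,0,40],[0,0,0,0,0,0,40],[0,0,0,0,0,0,40]]}}

```text
t: 4.22
tcp_pos: [482.1, 278.0, 57.3]
orientation: [1.0, -0.001, 0.001, -0.001]
ft_force: [-3.8, -0.8, 2.6]
gripper_width: 51.2
```

>>> {"op": "apply_moves", "data": {"motion": [[0,0,-30,0,0,0,40],[0,0,-60,0,0,0,40],[0,0,-90,0,0,0,40],[0,0,-120,0,0,0,40],[0,0,-135,0,0,0,40]]}}

```text
t: 4.63
tcp_pos: [482.2, 278.0, 195.1]
orientation: [1.0, -0.001, 0.002, -0.001]
ft_force: [0.2, 0.5, -1.8]
gripper_width: 50.4
```

```bash
cat > blackpad.py <<'E'
from h import *
p=bot.read_camera('top');np.save('pics/top1.npy',p,allow_pickle=True);save('top1',p['color'])
E
python3 blackpad.py; python3 -c "
from h import *
plan((648.8,-180,193,.655))"
```

```text
t 4.68 tcp [482.7 278.3 196.5] yaw -0.002 grip 49.9 F [ 1.  -0.2  0.6] tilt [ 0.0057  0.003  -1.    ]
[166.9 458.    3.1] [-0.001 -0.006 -0.657]
```

View pics/top1.png

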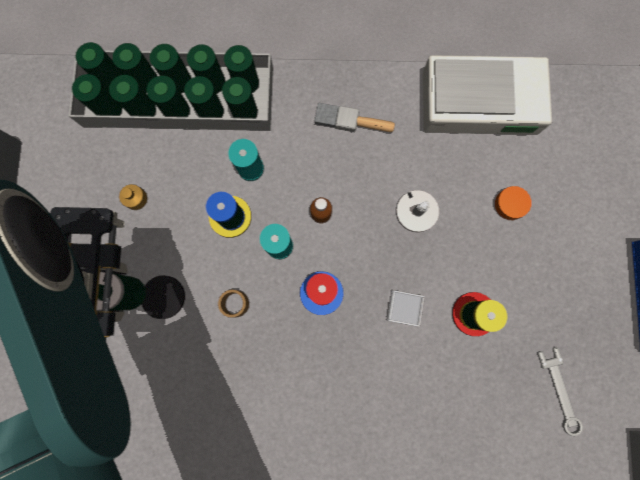

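>>> {"op": "apply_moves", "data": {"motion": [[12,34,0,0,0,-0.1,40],[25,69,0,0,0,-0.2,40],[38,104,0,0,0,-0.3,40],[51,139,0,0,0,-0.4,40],[64,175,0,0,0,-0.5,40]]}}

```text
t: 5.1
tcp_pos: [545.1, 100.9, 189.2]
orientation: [0.968, 0.249, -0.001, -0.0]
ft_force: [0.5, 1.5, -2.1]
gripper_width: 50.0
```

```bash
python3 -c "
from h import *
plan((648.8,-180,193,.655))
p=np.load('pics/top1.npy',allow_pickle=True).item();W=cloud(p)
m=(p['color'].max(-1)<45)&(abs(W[...,2]-10)<4)&(abs(W[...,0]-481)<60)&(abs(W[...,1]-281)<60)
c,l,s,ce=cv2.connectedComponentsWithStats(m.astype(np.uint8));i=1+s[1:,4].argmax();print(s[i],cv2.minEnclosingCircle(W[l==i][:,:2].astype(np.float32)),np.median(W[l==i][:,2]))"
```

```text
t 5.10 tcp [545.1 100.9 189.2] yaw 0.503 grip 50.0 F [ 0.5  1.5 -2.1] tilt [-1.2e-03 -1.0e-04 -1.0e+00]
[-44.7 296.1  -3.9] [-0.001  0.001 -0.152]
[ 142  275   43   44 1419] ((481.37451171875, 276.9972229003906), 39.11930465698242) 10.056336140167131
```

>>> {"op": "apply_moves", "data": {"motion": [[-6,38,0,0,0,-0.05,40],[-12,76,0,0,0,-0.1,40],[-18,114,0,0,0,-0.152,40],[-24,152,-2,0,0,-0.152,40],[-30,190,-4,0,0,-0.152,40]]}}

```text
t: 5.52
tcp_pos: [609.5, -80.7, 193.0]
orientation: [0.948, 0.319, -0.001, -0.0]
ft_force: [0.3, 0.3, -1.8]
gripper_width: 50.3
```

```bash
python3 -c "
from h import *
plan((648.8,-180,193,.655))"; python3 w.py w2
```

```text
t 5.52 tcp [609.5 -80.7 193. ] yaw 0.650 grip 50.3 F [ 0.3  0.3 -1.8] tilt [-1.6e-03  3.0e-04 -1.0e+00]
[-2.880e+01  1.028e+02 -1.000e-01] [-0.001  0.001 -0.005]
red top px [253  50] A 4833 circ [496.9  -4.   25.3] z 98.2 mean [497.   -3.7]
red pad px [102 268] A 1289 circ [ 462.9 -275.1   39.1] z 8.2 mean [ 465.5 -254.3]
blue pad px [281  87] A 1778 circ [494.1  -2.9  38.5] z 8.3 mean [510.   -6.2]
yellow top px [ 21 312] A 1408 circ [ 460.2 -268.3   21.9] z 98.3 mean [ 459.6 -265.1]
yellow pad px [506  33] A 1383 circ [631.5 165.2  37.8] z 8.2 mean [639.  146.7]
turq top px [422  34] A 4321 circ [578.7  75.6  25.1] z 88.2 mean [578.9  74. ]
turq top px [618  99] A 2769 circ [722.6 133.9  24.5] z 88.0 mean [715.4 126.5]
turq pad px [544 109] A 440 circ [719.2 131.2  23.8] z 9.5 mean [709.6 122.4]
white top px [424  30] A 279 circ [578.2  76.2   6.1] z 88.7 mean [578.   76.1]
white top px [417 177] A 460 circ [640.5   1.6   9.4] z 78.2 mean [640.3   1.4]
white pad px [177 181] A 337 circ [ 471.5 -151.4   37.7] z 10.1 mean [ 481.2 -134.6]
white pad px [139 186] A 266 circ [ 469.1 -154.7   32.5] z 7.6 mean [ 455.7 -163. ]
white pad px [540 285] A 547 circ [829.2  -3.8  26.6] z 15.4 mean [8.26e+02 3.00e-01]
```

View pics/w2.png

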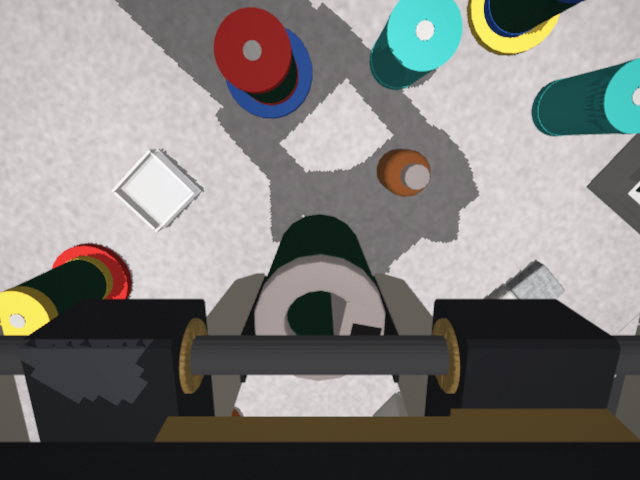

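```bash
cat > inhand.py <<'E'
from h import *
import sys
def inhand(n,zt=-43.0,col=None):
    p=np.load('pics/%s.npy'%n,allow_pickle=True).item();d=p['depth'].astype(float);K=p['mtx'];v,u=np.mgrid[:480,:640]
    c=np.stack([(u-K[0,2])/K[0,0]*d,(v-K[1,2])/K[1,1]*d,d],-1);H=p['hand_eye'];T=c@H[:3,:3].T+H[:3,3]
    m=(abs(T[...,0])<30)&(abs(T[...,1])<36)&(abs(T[...,2]-zt)<6)&(d>0)
    hsv=cv2.cvtColor(p['color'],cv2.COLOR_RGB2HSV)
    m&=(np.arange(480)[:,None]<335)
    Q=T[m];print(len(Q),'z',np.percentile(Q[:,2],[5,50,95]),Q.min(0),Q.max(0))
    # outer edge: per angle max radius pts, circle fit
    P=Q[abs(Q[:,2]-np.median(Q[:,2]))<3][:,:2]
    hull=cv2.convexHull(P.astype(np.float32))[:,0]
    hull=hull[hull[:,1]<P[:,1].max()-2]
    from scipy.optimize import least_squares
    s=least_squares(lambda x:np.hypot(*(hull-x).T)-24.8,[0,0],loss='soft_l1');print('centre tool',s.x,'rms',np.sqrt(np.mean(s.fun**2)),len(hull))
inhand(sys.argv[1])
E
python3 inhand.py w2; python3 -c "
from h import *
plan((703,-252,193,.655))"
```

```text
6752 z [-42.81158407 -40.79561357 -38.76966172] [-29.9917822  -31.18181877 -48.93218376] [ 2.99977000e+01  2.25733229e-02 -3.70060006e+01]
centre tool [ 1.06308156 -6.39108517] rms 2.646557285297193 20
t 5.57 tcp [611. -86. 193.] yaw 0.647 grip 50.1 F [-2.4 -5.4 -3.4] tilt [-0.001  -0.0021 -1.    ]
[-26.8 187.9   0.3] [ 0.001  0.002 -0.008]
```

>>> {"op": "apply_moves", "data": {"motion": [[-5,36,0,0,0,0,40],[-10,72,0,0,0,0,40],[-15,108,0,0,0,0,40],[-20,144,0,0,0,0,40],[-24,172,0,0,0,0,40]]}}

```text
t: 5.98
tcp_pos: [695.1, -232.4, 192.4]
orientation: [0.948, 0.319, -0.001, -0.0]
ft_force: [-0.1, 0.4, -1.5]
gripper_width: 49.8
```

>>> {"op": "apply_moves", "data": {"motion": [[-2,10,0,0,0,0,40],[-2,16,0,0,0,0,40],[-2,16,0,0,0,0,40],[-2,16,0,0,0,0,40]]}}

```text
t: 6.32
tcp_pos: [702.4, -243.2, 194.0]
orientation: [0.948, 0.32, -0.0, -0.0]
ft_force: [-0.4, 1.0, -1.9]
gripper_width: 50.0
```

```bash
python3 w.py w3; python3 inhand.py w3;python3 -c "
from h import *
plan((648.8,-177.5,193,.655))"
```

```text
red pad px [100  94] A 2635 circ [ 463.6 -275.7   39.1] z 8.2 mean [ 476.9 -272.3]
yellow top px [15 65] A 2022 circ [ 462.3 -272.4   24.3] z 98.2 mean [ 470.8 -267.9]
white pad px [598  93] A 1166 circ [829.9  -4.1  26.3] z 15.4 mean [829.   -4.1]
white pad px [316 124] A 5164 circ [ 647.8 -175.9   38.9] z 8.3 mean [ 647.2 -175.4]
6743 z [-42.77748969 -40.7329764  -38.84096155] [-29.99870741 -31.26856673 -48.99959244] [ 29.96062811   0.04365778 -37.0047778 ]
centre tool [-0.11943727 -6.47848421] rms 3.42527004029848 17
t 6.37 tcp [ 702.4 -242.9  194.5] yaw 0.651 grip 50.0 F [ 0.8  0.2 -1.6] tilt [-3.e-04  3.e-04 -1.e+00]
[ -3.  -84.5   1.5] [-0.     0.    -0.004]
```

View pics/w3.png

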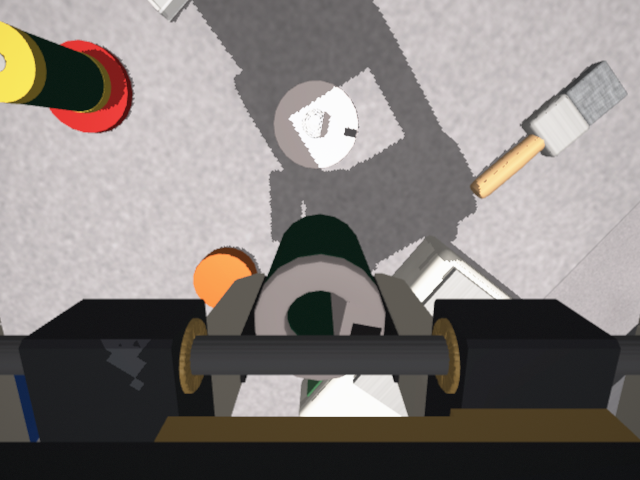

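Run:
```python
from h import *
p=np.load('pics/w3.npy',allow_pickle=True).item()
save('w3c',cv2.resize(p['color'][200:350,230:410],None,fx=4,fy=4,interpolation=2))
d=p['depth'].astype(float);K=p['mtx'];v,u=np.mgrid[:480,:640]
c=np.stack([(u-K[0,2])/K[0,0]*d,(v-K[1,2])/K[1,1]*d,d],-1);H=p['hand_eye'];T=c@H[:3,:3].T+H[:3,3]
for v in range(244,336,6):
    row=[(u,*T[v,u].round(1)) for u in (250,262,290,320,350,378,390)]
    print(v,row)
```

```text
244 [(250, np.float64(-70.2), np.float64(28.9), np.float64(194.7)), (262, np.float64(-58.3), np.float64(29.4), np.float64(196.5)), (290, np.float64(-13.1), np.float64(-26.5), np.float64(-2.5)), (320, np.float64(0.7), np.float64(-30.9), np.float64(-18.4)), (350, np.float64(14.6), np.float64(-26.3), np.float64(-1.9)), (378, np.float64(60.6), np.float64(29.0), np.float64(195.1)), (390, np.float64(73.0), np.float64(29.2), np.float64(196.1))]
250 [(250, np.float64(-70.7), np.float64(35.5), np.float64(195.4)), (262, np.float64(-58.6), np.float64(35.9), np.float64(196.6)), (290, np.float64(-12.2), np.float64(-27.2), np.float64(-14.6)), (320, np.float64(0.6), np.float64(-30.8), np.float64(-26.7)), (350, np.float64(13.6), np.float64(-26.9), np.float64(-13.7)), (378, np.float64(61.0), np.float64(35.6), np.float64(196.0)), (390, np.float64(73.1), np.float64(35.3), np.float64(194.7))]
256 [(250, np.float64(-70.9), np.float64(41.8), np.float64(194.9)), (262, np.float64(-58.7), np.float64(42.1), np.float64(195.9)), (290, np.float64(-11.4), np.float64(-27.5), np.float64(-24.1)), (320, np.float64(0.
[... 5285 characters left out ...]
loat64(-33.6)), (320, np.float64(0.7), np.float64(6.9), np.float64(-19.6)), (350, np.float64(11.9), np.float64(-4.3), np.float64(-40.2)), (378, np.float64(22.3), np.float64(-4.7), np.float64(-41.0)), (390, np.float64(25.5), np.float64(-7.9), np.float64(-46.9))]
334 [(250, np.float64(-24.5), np.float64(-5.1), np.float64(-46.2)), (262, np.float64(-21.0), np.float64(-2.5), np.float64(-41.6)), (290, np.float64(-11.0), np.float64(0.3), np.float64(-36.6)), (320, np.float64(0.7), np.float64(7.0), np.float64(-24.8)), (350, np.float64(11.9), np.float64(-2.0), np.float64(-40.7)), (378, np.float64(22.5), np.float64(-1.9), np.float64(-40.5)), (390, np.float64(25.4), np.float64(-6.1), np.float64(-47.9))]
```

View pics/w3c.png

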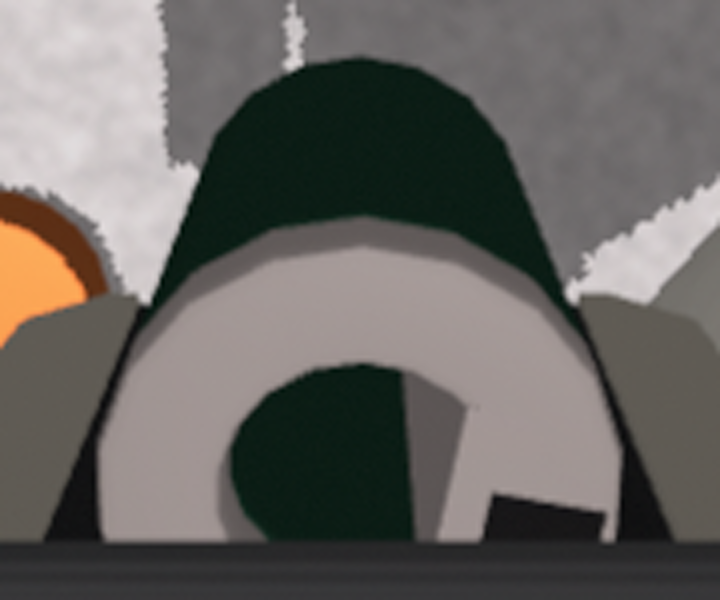

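```bash
python3 - <<'E' | grep mean
from mark import *
mark('w3',647.8,-175.9,8.3,29,36)
E
python3 -c "
from h import *
p=np.load('pics/w3.npy',allow_pickle=True).item();st=p['st'];W=cloud(p,st)
m=(abs(W[...,2]-8.3)<3)&(p['color'].min(-1)>110)&(np.hypot(W[...,0]-648,W[...,1]+176)<60)
c,l,s,ce=cv2.connectedComponentsWithStats(m.astype(np.uint8));i=1+s[1:,4].argmax();h=cv2.convexHull(W[l==i][:,:2].astype(np.float32))
print(cv2.minEnclosingCircle(h),cv2.fitEllipse(h))
m=(W[...,2]>45)&(W[...,2]<70)&(np.hypot(W[...,0]-648,W[...,1]+176)<25);print('shaft top',W[m].mean(0),W[m].max(0),W[m].min(0),m.sum())
print(yaw(st),st['tcp_pos']); plan((0,0,0,0))"
```

```text
mark mean angle nan 0 [nan nan]
((647.7941284179688, -176.10061645507812), 38.988182067871094) ((647.789306640625, -176.1142578125), (77.28328704833984, 77.5300521850586), 133.80694580078125)
shaft top [ 646.22368394 -177.01982803   56.60467831] [ 656.12410297 -165.52161858   60.05451787] [ 636.93981161 -186.83802927   50.4128133 ] 492
0.6504366860773776 [ 702.42283353 -243.1908343   194.04719761]
t 6.37 tcp [ 702.4 -242.9  194.5] yaw 0.651 grip 50.0 F [ 0.8  0.2 -1.6] tilt [-3.e-04  3.e-04 -1.e+00]
[-411.6 -618.8  194.8] [-0.     0.     0.651]mark.py:17: RuntimeWarning: Mean of empty slice.
  m=(rr>r0)&(rr<r1)&(g<75);print('\nmark mean angle',np.arctan2(np.sin(a[m]).mean(),np.cos(a[m]).mean()),m.sum(), P[m][:,:2].mean(0))
  ret = ret.dtype.type(ret / rcount)
  ret = um.true_divide(
```

>>> {"op": "apply_moves", "data": {"motion": [[-1.5,-30,0,0,0,0,40],[-3.4,-60,0,0,0,0,40],[-3.4,-80.5,0,0,0,0,40],[-3.4,-80.5,30,0,0,0,40],[-3.4,-80.5,60,0,0,0,40]]}}

```text
t: 6.78
tcp_pos: [651.4, -180.1, 137.0]
orientation: [0.947, 0.32, 0.002, 0.002]
ft_force: [0.9, -0.9, -4.0]
gripper_width: 50.0
```

>>> {"op": "apply_moves", "data": {"motion": [[0,0,6,0,0,0,40],[0,0,12,0,0,0,40],[0,0,12,0,0,0,40],[0,0,12,0,0,0,40]]}}

```text
t: 7.12
tcp_pos: [651.8, -182.1, 124.3]
orientation: [0.948, 0.319, 0.001, 0.0]
ft_force: [-0.7, 0.1, -2.2]
gripper_width: 50.1
```

```bash
python3 -c "
from h import *
plan((650,-179,57.3,.655))
st=bot.read_state();Rm=R.from_quat(st['orientation']);
print('target tcp wrist-based', np.array([702.4,-243.2,0])+R.from_euler('z',.6504).apply([-3.4,80.5,0]))
p=bot.read_camera('top');save('t3',cv2.resize(p['color'][140:280,340:500],None,fx=4,fy=4));p=bot.read_camera('side');save('s3',cv2.resize(p['color'][100:250,250:410],None,fx=4,fy=4))"
```

```text
t 7.12 tcp [ 651.8 -182.1  124.3] yaw 0.650 grip 50.1 F [-0.7  0.1 -2.2] tilt [ 1.4e-03 -4.0e-04 -1.0e+00]
[ 0.4 -3.6 67. ] [ 0.001 -0.001 -0.005]
target tcp wrist-based [ 650.95100269 -181.19346263    0.        ]
```

View pics/s3.png

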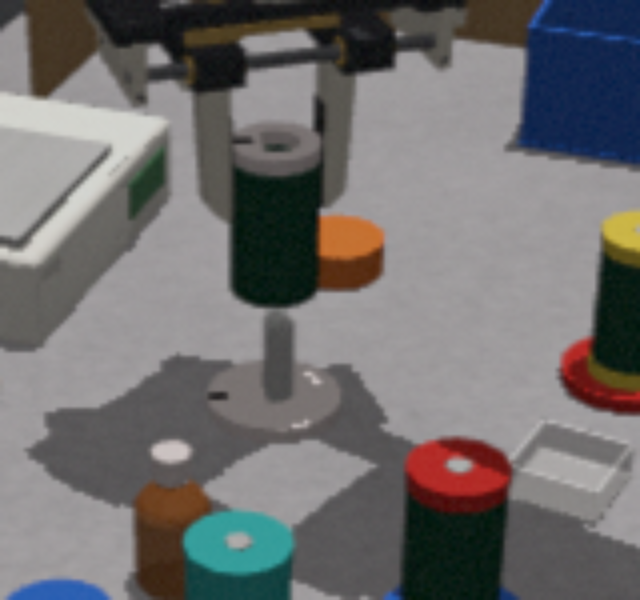

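>>> {"op": "apply_moves", "data": {"motion": [[0,-1.2,4,0,0,0,40],[0,-1.2,10,0,0,0,40],[0,-1.2,18,0,0,0,40],[0,-1.2,24,0,0,0,40],[0,-1.2,24,0,0,0,40]]}}

```text
t: 7.63
tcp_pos: [649.8, -180.9, 96.4]
orientation: [0.948, 0.319, -0.001, -0.001]
ft_force: [-0.6, -0.5, -2.7]
gripper_width: 50.2
```

```bash
python3 -c "
from h import *
plan((651,-181.2,57.3,.655))
p=bot.read_camera('side');save('s4',cv2.resize(p['color'][100:250,250:410],None,fx=4,fy=4))"
```

```text
t 7.63 tcp [ 649.8 -180.9   96.4] yaw 0.650 grip 50.2 F [-0.6 -0.5 -2.7] tilt [-2.6e-03  8.0e-04 -1.0e+00]
[ 0.9  1.  39.1] [-0.002  0.002 -0.005]
```

View pics/s4.png

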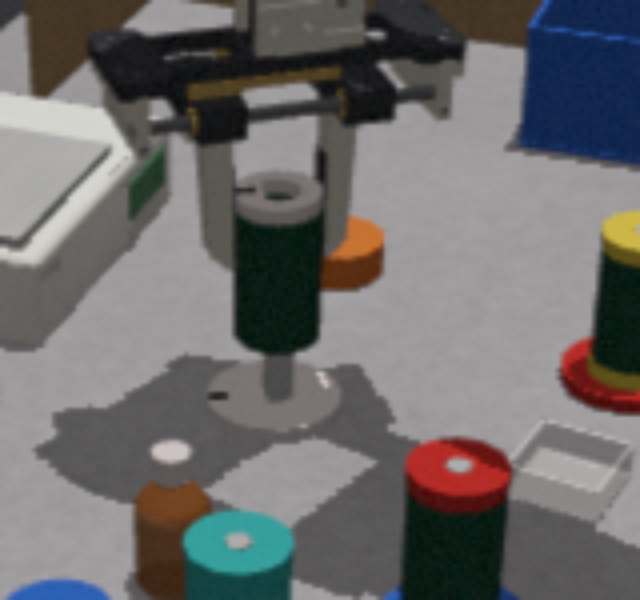

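>>> {"op": "apply_moves", "data": {"motion": [[0,0,7,0,0,0,40],[0,0,14,0,0,0,40],[0,0,21,0,0,0,40],[0,0,28,0,0,0,40],[0,0,33,0,0,0,40]]}}

```text
t: 8.1
tcp_pos: [650.3, -181.0, 64.4]
orientation: [0.948, 0.319, -0.0, -0.0]
ft_force: [0.3, -0.3, -3.0]
gripper_width: 50.1
```

>>> {"op": "apply_moves", "data": {"motion": [[0,0,2,0,0,0,40],[0,0,4,0,0,0,40],[0,0,5,0,0,0,40]]}}

```text
t: 8.35
tcp_pos: [650.6, -181.2, 60.6]
orientation: [0.948, 0.319, -0.0, -0.0]
ft_force: [0.3, -0.1, -2.4]
gripper_width: 49.9
```

>>> {"op": "apply_moves", "data": {"motion": [[0,0,1.2,0,0,0,40],[0,0,2.2,0,0,0,40],[0,0,3,0,0,0,40],[0,0,3,0,0,0,40]]}}

```text
t: 8.68
tcp_pos: [650.6, -181.2, 57.7]
orientation: [0.948, 0.319, 0.0, 0.0]
ft_force: [0.0, 0.4, -2.7]
gripper_width: 50.0
```

>>> {"op": "apply_moves", "data": {"motion": [[0,0,0.6,0,0,0,40],[0,0,1.2,0,0,0,40],[0,0,1.2,0,0,0,40]]}}

```text
t: 8.93
tcp_pos: [650.7, -181.3, 57.4]
orientation: [0.948, 0.319, 0.0, 0.0]
ft_force: [-3.7, 1.1, 5.5]
gripper_width: 50.0
```

Contact: the force went from −2.7 to +5.5 N at the height expected for a seated roll. I'll release, but open only to 80 and then back off straight up.

>>> {"op": "apply_moves", "data": {"motion": [[0,0,0,0,0,0,80],[0,0,0,0,0,0,80],[0,0,0,0,0,0,80],[0,0,0,0,0,0,80],[0,0,0,0,0,0,80]]}}

```text
t: 9.35
tcp_pos: [650.6, -181.1, 56.4]
orientation: [0.948, 0.319, 0.0, -0.0]
ft_force: [0.7, 0.4, -0.3]
gripper_width: 77.6
```

>>> {"op": "apply_moves", "data": {"motion": [[0,0,-20,0,0,0,80],[0,0,-50,0,0,0,80],[0,0,-85,0,0,0,80],[0,0,-125,0,0,0,80],[0,0,-150,0,0,0,80]]}}

```text
t: 9.77
tcp_pos: [650.9, -181.3, 210.7]
orientation: [0.948, 0.319, 0.001, 0.001]
ft_force: [-0.1, -0.3, -0.1]
gripper_width: 80.3
```

```bash
python3 -c "
from h import *
plan((497,-5,190,0),(497,-5,190,1.2),(497,-5,190,-.4))
p=bot.read_camera('side');save('s5',cv2.resize(p['color'][100:250,250:410],None,fx=4,fy=4))
import meas;meas.run(p)"
```

```text
t 9.77 tcp [ 650.9 -181.3  210.7] yaw 0.650 grip 80.3 F [-0.1 -0.3 -0.1] tilt [ 3.e-03 -9.e-04 -1.e+00]
[ -15.9 -233.5   20.1] [ 0.002 -0.003  0.65 ]
[ -15.9 -233.5   20.1] [ 0.003 -0.001 -0.55 ]
[ -15.9 -233.5   20.1] [ 1.00e-03 -3.00e-03  1.05e+00]
red top px [364 219] A 350 circ [497.1  -4.6  25.9] z 100.6 mean [496.5  -1.7]
red pad px [405 196] A 215 circ [ 462.1 -274.1   39.1] z 10.8 mean [ 462.6 -260.5]
blue top px [421 106] A 927 circ [ 498.2 -639.6  121.4] z 84.1 mean [ 501.7 -634.6]
blue top px [264 256] A 466 circ [629.2 164.9  26.8] z 100.7 mean [627.6 166.2]
blue pad px [415 139] A 276 circ [ 499.3 -572.6   98.1] z 10.2 mean [ 496.7 -571.4]
blue pad px [364 261] A 399 circ [493.3  -2.   39.6] z 10.7 mean [487.1  10.7]
turq top px [309 239] A 448 circ [579.1  75.3  25.4] z 90.4 mean [577.9  77.8]
turq top px [222 241] A 439 circ [724.5 135.1  26.5] z 90.5 mean [722.5 137.2]
turq pad px [309 276] A 111 circ [574.4  84.3  22. ] z 10.4 mean [572.1  92.8]
turq pad px [226 279] A 124 circ [720.1 141.3  22.4] z 10.5 mean [715.4 151.4]
white pad px [467 173] A 180 circ [ 336.4 -425.5   68.7] z 8.8 mean [ 338.2 -424.3]
```

View pics/s5.png

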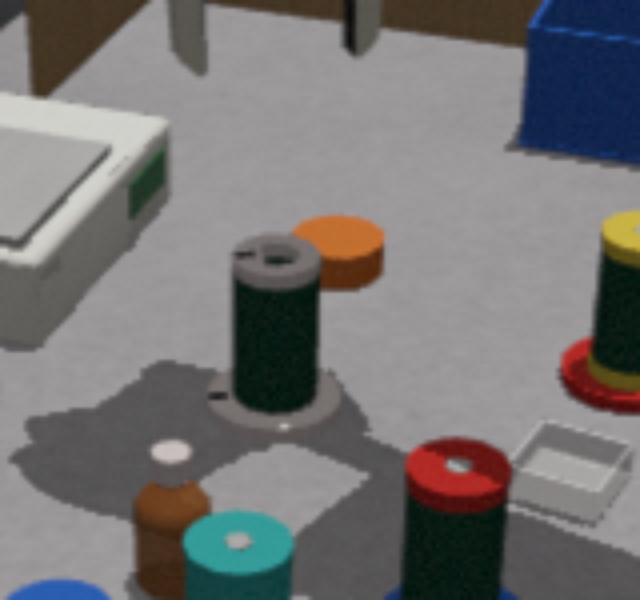

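White is seated with its marks lined up: in the last side view its bottom sits on the disc and both marks point left. Next, yellow goes to the park pad.

```bash
python3 -c "
from h import *
plan((461,-274.3,190,.65))"
```

```text
t 9.82 tcp [ 652.  -181.6  215.4] yaw 0.650 grip 79.7 F [0.2 0.1 5. ] tilt [ 0.008  -0.0025 -1.    ]
[-208.3  -42.    24.1] [ 0.007 -0.005  0.   ]
```

>>> {"op": "apply_moves", "data": {"motion": [[-40,-8,4,0,0,0,80],[-80,-16,8,0,0,0,80],[-120,-24,12,0,0,0,80],[-160,-32,16,0,0,0,80],[-200,-40,18,0,0,0,80]]}}

```text
t: 10.23
tcp_pos: [465.3, -270.5, 187.5]
orientation: [0.948, 0.32, -0.0, -0.0]
ft_force: [0.5, -1.3, 0.9]
gripper_width: 80.0
```

>>> {"op": "apply_moves", "data": {"motion": [[-7,-1,0,0,0,0,80],[-7,-1,0,0,0,0,80],[-7,-1,0,0,0,0,80],[-7,-1,0,0,0,0,80]]}}

```text
t: 10.57
tcp_pos: [461.9, -273.4, 188.5]
orientation: [0.948, 0.32, 0.0, -0.0]
ft_force: [0.2, -0.3, -0.3]
gripper_width: 80.1
```

```bash
python3 w.py w4|grep -E 'yellow|red'; python3 -c "
from h import *
plan((461,-274.3,55,.65))"
```

```text
red pad px [319 203] A 1406 circ [ 462.1 -275.6   38.4] z 8.3 mean [ 452.5 -261.1]
t 10.62 tcp [ 462.  -273.3  188.4] yaw 0.651 grip 79.9 F [ 0.4 -1.3 -0.3] tilt [-1.e-04  3.e-04 -1.e+00]
[ -1.4   0.3 133.4] [-0.    -0.     0.001]
```

View pics/w4.png

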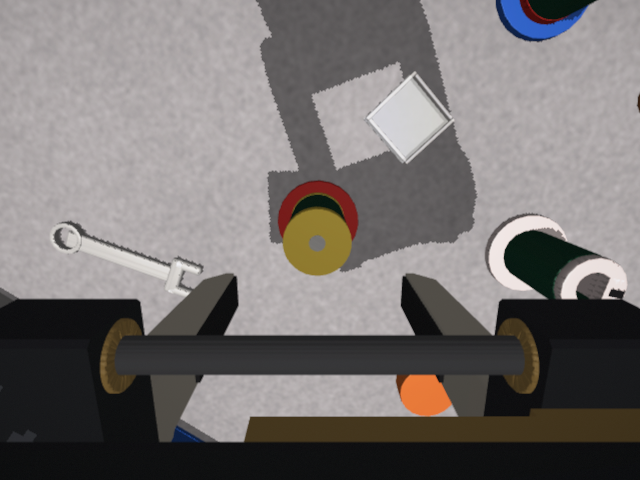

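>>> {"op": "apply_moves", "data": {"motion": [[-1.4,0,35,0,0,0,80],[-1.4,0,75,0,0,0,80],[-1.4,0,110,0,0,0,80],[-1.4,0,130,0,0,0,80],[-1.4,0,133,0,0,0,80]]}}

```text
t: 11.03
tcp_pos: [459.0, -272.8, 50.9]
orientation: [0.947, 0.32, -0.002, -0.003]
ft_force: [-0.0, -0.3, -1.7]
gripper_width: 79.8
```

>>> {"op": "apply_moves", "data": {"motion": [[0,0,0,0,0,0,70],[0,0,0,0,0,0,40],[0,0,0,0,0,0,40],[0,0,0,0,0,0,40],[0,0,0,0,0,0,40]]}}

```text
t: 11.45
tcp_pos: [460.4, -274.9, 56.8]
orientation: [0.948, 0.319, 0.001, 0.001]
ft_force: [0.4, 0.3, -1.0]
gripper_width: 51.5
```

>>> {"op": "apply_moves", "data": {"motion": [[0,0,0,0,0,0,40],[0,0,-20,0,0,0,40],[0,0,-55,0,0,0,40],[0,0,-95,0,0,0,40],[0,0,-130,0,0,0,40]]}}

```text
t: 11.87
tcp_pos: [459.5, -274.4, 187.6]
orientation: [0.948, 0.319, -0.0, -0.0]
ft_force: [1.3, -1.5, -2.6]
gripper_width: 49.7
```

```bash
python3 -c "
from h import *
plan((460,-100,190,.65),(481.4,278.3,190,.65))
p=bot.read_camera('side');save('s6',p['color'])"
```

```text
t 11.87 tcp [ 459.5 -274.4  187.6] yaw 0.650 grip 49.7 F [ 1.3 -1.5 -2.6] tilt [-1.e-04  0.e+00 -1.e+00]
[ 106.  -138.6   -2.4] [-0.  0. -0.]
[ 351.9 -426.8   -2.4] [-0.  0. -0.]
```

View pics/s6.png

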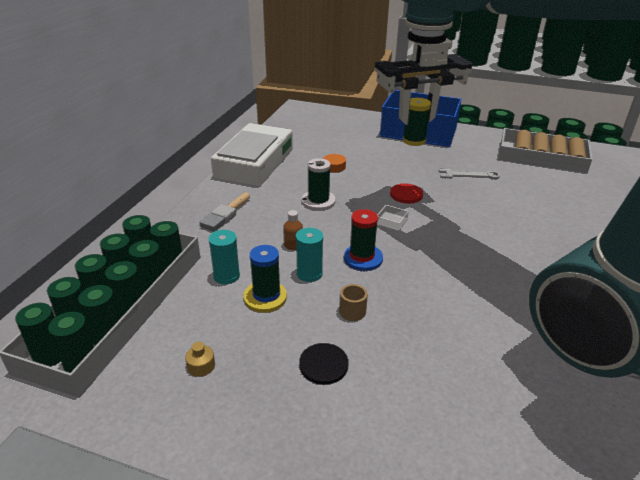

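>>> {"op": "apply_moves", "data": {"motion": [[24,-29,0,0,0,0,40],[48,-58,0,0,0,0,40],[73,-88,0,0,0,0,40],[98,-118,0,0,0,0,40],[122,-148,-2,0,0,0,40]]}}

```text
t: 12.33
tcp_pos: [466.8, -81.3, 187.0]
orientation: [0.948, 0.319, -0.0, -0.0]
ft_force: [0.6, 0.2, -2.7]
gripper_width: 49.6
```

>>> {"op": "apply_moves", "data": {"motion": [[24,-29,0,0,0,0,40],[48,-58,0,0,0,0,40],[73,-88,0,0,0,0,40],[98,-118,0,0,0,0,40],[122,-148,0,0,0,0,40]]}}

```text
t: 12.75
tcp_pos: [474.5, 110.6, 187.5]
orientation: [0.948, 0.319, 0.0, 0.0]
ft_force: [0.3, 0.7, -2.7]
gripper_width: 49.5
```

```bash
python3 -c "
from h import *
plan((481.4,278.3,190,.65))"
```

```text
t 12.75 tcp [474.5 110.6 187.5] yaw 0.650 grip 49.5 F [ 0.3  0.7 -2.7] tilt [ 4.e-04  1.e-04 -1.e+00]
[ 107.  -129.3   -2.5] [ 0. -0. -0.]
```

>>> {"op": "apply_moves", "data": {"motion": [[24,-29,0,0,0,0,40],[50,-60,0,0,0,0,40],[76,-91,0,0,0,0,40],[98,-118,0,0,0,0,40],[107,-129,0,0,0,0,40]]}}

```text
t: 13.17
tcp_pos: [481.4, 279.8, 186.9]
orientation: [0.947, 0.32, -0.0, -0.0]
ft_force: [0.9, 0.1, -2.4]
gripper_width: 49.8
```

>>> {"op": "apply_moves", "data": {"motion": [[0,0,15,0,0,0,40],[0,0,45,0,0,0,40],[0,0,80,0,0,0,40],[0,0,105,0,0,0,40],[0,0,112,0,0,0,40]]}}

```text
t: 13.58
tcp_pos: [480.1, 274.1, 70.3]
orientation: [0.948, 0.319, -0.003, 0.001]
ft_force: [-0.6, -0.9, -3.0]
gripper_width: 49.8
```

```bash
python3 -c "
from h import *
plan((481.4,278.3,57,.65))
p=bot.read_camera('side');save('s7',cv2.resize(p['color'][250:400,220:420],None,fx=4,fy=4))"
```

```text
t 13.58 tcp [480.1 274.1  70.3] yaw 0.649 grip 49.8 F [-0.6 -0.9 -3. ] tilt [-0.0055 -0.0031 -1.    ]
[ 3.7 -2.5 13.3] [-0.001  0.006 -0.001]
```

View pics/s7.png

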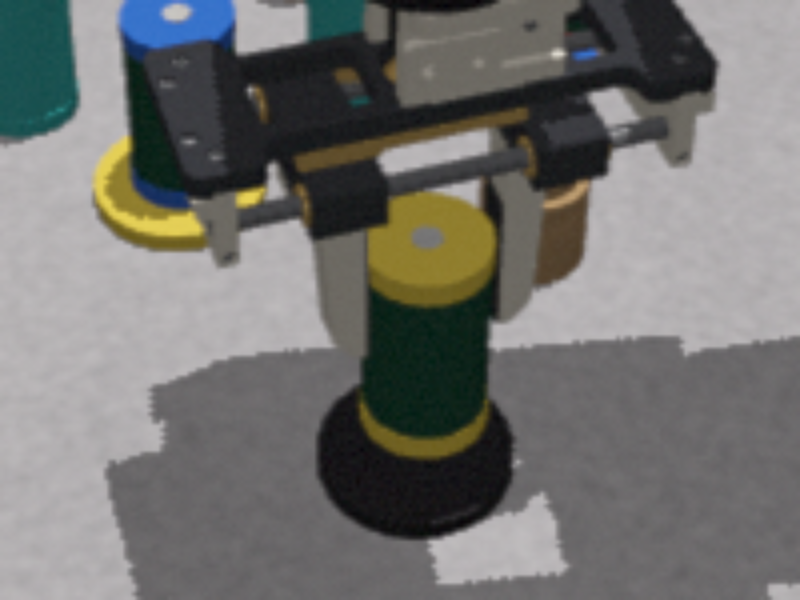

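>>> {"op": "apply_moves", "data": {"motion": [[0,0,0,0,0,0,40],[0,0,2,0,0,0,40],[0,0,4,0,0,0,40],[0,0,4,0,0,0,40]]}}

```text
t: 13.97
tcp_pos: [482.5, 276.2, 72.5]
orientation: [0.948, 0.319, 0.001, -0.0]
ft_force: [0.0, 0.4, -3.0]
gripper_width: 49.8
```

```bash
python3 -c "
from h import *
plan((481.4,278.3,57,.65))"
```

```text
t 13.97 tcp [482.5 276.2  72.5] yaw 0.650 grip 49.8 F [ 0.   0.4 -3. ] tilt [ 1.4e-03  7.0e-04 -1.0e+00]
[ 0.3 -2.3 15.5] [ 0.    -0.002 -0.   ]
```

>>> {"op": "apply_moves", "data": {"motion": [[0,-2,4,0,0,0,40],[0,-2,9,0,0,0,40],[0,-2,12,0,0,0,40],[0,-2,14,0,0,0,40],[0,-2,14,0,0,0,40]]}}

```text
t: 14.38
tcp_pos: [480.6, 277.7, 57.0]
orientation: [0.948, 0.319, -0.0, 0.0]
ft_force: [-0.3, 0.1, -2.9]
gripper_width: 49.8
```

>>> {"op": "apply_moves", "data": {"motion": [[0,0,0.5,0,0,0,40],[0,0,1,0,0,0,40],[0,0,1.5,0,0,0,40],[0,0,1.5,0,0,0,40]]}}

```text
t: 14.72
tcp_pos: [480.9, 277.8, 56.6]
orientation: [0.948, 0.319, 0.0, -0.0]
ft_force: [-2.4, -2.3, 4.0]
gripper_width: 49.9
```

Contact felt at the expected height. Releasing.

>>> {"op": "apply_moves", "data": {"motion": [[0,0,0,0,0,0,80],[0,0,0,0,0,0,80],[0,0,0,0,0,0,80],[0,0,0,0,0,0,80],[0,0,0,0,0,0,80]]}}

```text
t: 15.13
tcp_pos: [480.9, 277.7, 56.0]
orientation: [0.948, 0.319, 0.0, -0.0]
ft_force: [-0.3, -0.5, -0.6]
gripper_width: 77.4
```

>>> {"op": "apply_moves", "data": {"motion": [[0,0,-20,0,0,0,80],[0,0,-50,0,0,0,80],[0,0,-85,0,0,0,80],[0,0,-120,0,0,0,80],[0,0,-140,0,0,0,80]]}}

```text
t: 15.55
tcp_pos: [481.4, 278.0, 200.1]
orientation: [0.948, 0.319, 0.002, -0.0]
ft_force: [0.2, -0.3, 0.3]
gripper_width: 79.7
```

```bash
python3 -c "
from h import *
plan((497,-5.2,190,.65))
p=bot.read_camera('side');save('s8',p['color'])
import meas;meas.run(p)"
```

```text
t 15.55 tcp [481.4 278.  200.1] yaw 0.650 grip 79.7 F [ 0.2 -0.3  0.3] tilt [ 0.0032  0.0017 -1.    ]
[-159.   234.9    9.7] [ 0.001 -0.004 -0.   ]
red pad px [414 194] A 230 circ [ 457.9 -276.7   39.8] z 11.0 mean [ 444.8 -275.1]
blue top px [424 112] A 570 circ [ 497.7 -632.3  116.6] z 84.0 mean [ 484.7 -590.4]
blue top px [264 256] A 467 circ [627.  164.4  25.6] z 100.7 mean [627.5 166.5]
blue pad px [415 139] A 272 circ [ 499.  -572.2   97.9] z 10.3 mean [ 499.2 -571.6]
blue pad px [364 261] A 383 circ [493.4  -2.   38.9] z 10.9 mean [486.6  10.1]
turq top px [310 239] A 391 circ [577.4  75.   26.4] z 90.3 mean [575.4  78.3]
turq top px [222 241] A 458 circ [725.2 134.9  27.3] z 90.4 mean [722.5 137.5]
turq pad px [310 277] A 110 circ [574.6  83.9  21.9] z 10.6 mean [570.   92.5]
turq pad px [227 279] A 121 circ [720.1 141.3  22.5] z 10.9 mean [714.5 150.5]
white pad px [467 173] A 216 circ [ 335.  -430.5   74.2] z 8.9 mean [ 337.9 -423.5]
```

View pics/s8.png

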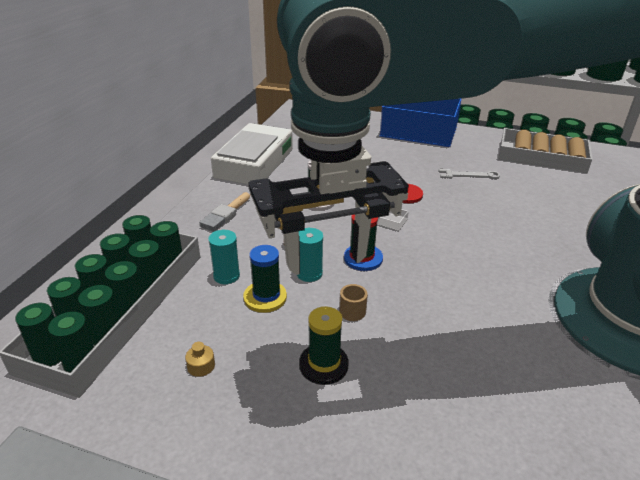

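Yellow now stands on the black pad (324,345). Red is next, from the blue pad to the red pad.

>>> {"op": "apply_moves", "data": {"motion": [[-22,33,0,0,0,0,80],[-45,67,0,0,0,0,80],[-68,101,0,0,0,0,80],[-91,135,4,0,0,0,80],[-114,169,8,0,0,0,80]]}}

```text
t: 16.02
tcp_pos: [492.1, 72.5, 187.9]
orientation: [0.948, 0.32, 0.0, 0.0]
ft_force: [0.3, -0.3, -0.2]
gripper_width: 80.2
```

>>> {"op": "apply_moves", "data": {"motion": [[-23,34,0,0,0,0,80],[-45,66,0,0,0,0,80],[-45,66,0,0,0,0,80],[-45,66,0,0,0,0,80],[-45,66,0,0,0,0,80]]}}

```text
t: 16.43
tcp_pos: [496.4, -5.4, 187.8]
orientation: [0.948, 0.319, -0.0, -0.0]
ft_force: [0.4, -0.4, 0.7]
gripper_width: 79.5
```

```bash
python3 w.py w5|grep -E 'blue|red'; python3 -c "
from h import *
plan((497,-5.2,55,.65))"
```

```text
red top px [320 241] A 3377 circ [496.9  -3.6  24.8] z 98.3 mean [496.2  -3.1]
blue top px [611 165] A 3546 circ [627.6 164.9  24.9] z 98.2 mean [623.  161.1]
blue pad px [316 198] A 1901 circ [493.2  -2.5  38.3] z 8.3 mean [481.6   9.2]
t 16.48 tcp [496.5  -4.8 187.8] yaw 0.651 grip 80.3 F [-0.2 -0.1  0.1] tilt [-2.e-04  3.e-04 -1.e+00]
[  0.2   0.7 132.8] [-0.    -0.     0.001]
```

View pics/w5.png

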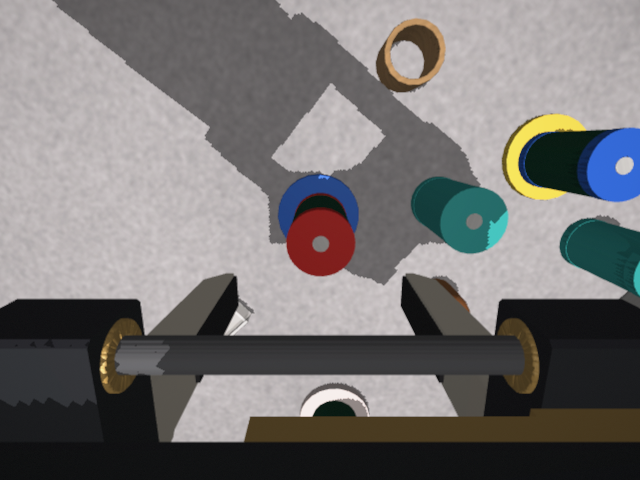

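>>> {"op": "apply_moves", "data": {"motion": [[0,0,35,0,0,0,80],[0,0,75,0,0,0,80],[0,0,110,0,0,0,80],[0,0,130,0,0,0,80],[0,0,132,0,0,0,80]]}}

```text
t: 16.9
tcp_pos: [494.3, -4.0, 51.7]
orientation: [0.947, 0.32, -0.003, -0.001]
ft_force: [-0.8, -0.3, -0.7]
gripper_width: 80.3
```

>>> {"op": "apply_moves", "data": {"motion": [[0,0,0,0,0,0,70],[0,0,0,0,0,0,40],[0,0,0,0,0,0,40],[0,0,0,0,0,0,40],[0,0,0,0,0,0,40]]}}

```text
t: 17.32
tcp_pos: [497.1, -5.5, 57.2]
orientation: [0.948, 0.319, 0.001, 0.0]
ft_force: [-0.5, 0.5, 0.9]
gripper_width: 51.4
```

>>> {"op": "apply_moves", "data": {"motion": [[0,0,0,0,0,0,40],[0,0,-20,0,0,0,40],[0,0,-55,0,0,0,40],[0,0,-95,0,0,0,40],[0,0,-130,0,0,0,40]]}}

```text
t: 17.73
tcp_pos: [496.1, -5.6, 188.0]
orientation: [0.948, 0.319, -0.0, -0.0]
ft_force: [0.7, 0.5, -2.7]
gripper_width: 49.4
```

```bash
python3 -c "
from h import *
plan((463.3,-276.5,190,.65))"
```

```text
t 17.73 tcp [496.1  -5.6 188. ] yaw 0.650 grip 49.4 F [ 0.7  0.5 -2.7] tilt [-1.e-04  0.e+00 -1.e+00]
[-190.   195.9   -2. ] [-0.  0. -0.]
```

>>> {"op": "apply_moves", "data": {"motion": [[-25,26,0,0,0,0,40],[-51,52,0,0,0,0,40],[-77,79,0,0,0,0,40],[-103,106,0,0,0,0,40],[-129,133,0,0,0,0,40]]}}

```text
t: 18.15
tcp_pos: [473.5, -191.2, 186.1]
orientation: [0.948, 0.319, 0.0, 0.0]
ft_force: [0.7, 1.0, -2.3]
gripper_width: 49.6
```

>>> {"op": "apply_moves", "data": {"motion": [[-25,26,0,0,0,0,40],[-48,50,0,0,0,0,40],[-61,63,0,0,0,0,40],[-61,63,0,0,0,0,40],[-61,63,0,0,0,0,40]]}}

```text
t: 18.57
tcp_pos: [463.4, -277.3, 185.6]
orientation: [0.948, 0.318, -0.0, -0.0]
ft_force: [0.9, -0.3, -2.9]
gripper_width: 49.6
```

>>> {"op": "apply_moves", "data": {"motion": [[0,0,15,0,0,0,40],[0,0,45,0,0,0,40],[0,0,80,0,0,0,40],[0,0,105,0,0,0,40],[0,0,115,0,0,0,40]]}}

```text
t: 18.98
tcp_pos: [462.6, -274.6, 67.2]
orientation: [0.947, 0.32, -0.001, -0.002]
ft_force: [0.2, 0.2, -3.2]
gripper_width: 49.7
```

>>> {"op": "apply_moves", "data": {"motion": [[0,0,0,0,0,0,40],[0,0,0,0,0,0,40],[0,0,0,0,0,0,40]]}}

```text
t: 19.23
tcp_pos: [464.8, -276.8, 73.1]
orientation: [0.948, 0.319, 0.001, 0.001]
ft_force: [0.3, -0.2, -2.6]
gripper_width: 49.6
```

```bash
python3 -c "
from h import *
plan((463.3,-276.5,57,.65))
p=bot.read_camera('side');save('s9',cv2.resize(p['color'][110:240,310:480],None,fx=4,fy=4))"
```

```text
t 19.23 tcp [ 464.8 -276.8   73.1] yaw 0.650 grip 49.6 F [ 0.3 -0.2 -2.6] tilt [ 0.0022 -0.0014 -1.    ]
[-1.  -1.2 16.1] [ 0.002 -0.001  0.   ]
```

View pics/s9.png

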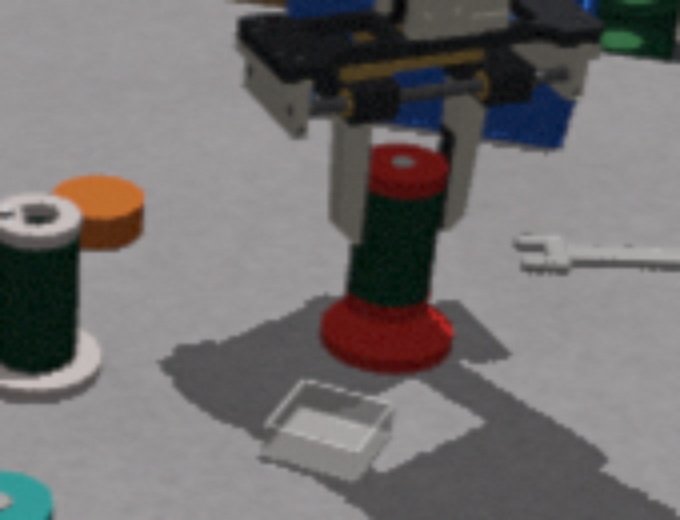

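```bash
python3 w.py w6 >/dev/null
cat > tilt.py <<'E'
from h import *
import sys
p=np.load('pics/%s.npy'%sys.argv[1],allow_pickle=True).item()
d=p['depth'].astype(float);K=p['mtx'];v,u=np.mgrid[:480,:640]
c=np.stack([(u-K[0,2])/K[0,0]*d,(v-K[1,2])/K[1,1]*d,d],-1);H=p['hand_eye'];T=c@H[:3,:3].T+H[:3,3]
from scipy.optimize import least_squares
m=(d>0)&(abs(T[...,0])<18)&(T[...,1]<-15)&(T[...,1]>-50)&(T[...,2]>-36)&(T[...,2]<38)&(v<300)
P=T[m];print(len(P),P.min(0),P.max(0))
f=lambda x:np.hypot(P[:,0]-x[0]-x[2]*P[:,2],P[:,1]-x[1]-x[3]*P[:,2])-25
s=least_squares(f,[0,-4,0,0],loss='soft_l1');print('axis x,y at tip z, slopes per mm z',s.x,'res',np.abs(s.fun).mean())
E
python3 tilt.py w6;python3 tilt.py w3
```

```text
3124 [-17.99621987 -26.90806572 -35.97569218] [ 17.9971416  -16.99022407  37.99370789]
axis x,y at tip z, slopes per mm z [ 0.55237918 -0.76548015  0.00518615  0.00456565] res 0.16895235371693368
2934 [-17.98076162 -31.21375959 -35.98992808] [ 17.98038414 -21.64555897  37.92041898]
axis x,y at tip z, slopes per mm z [ 4.30216196e-01 -5.66349332e+00 -1.00333839e-03 -3.80128165e-04] res 0.16023233991782826
```

View pics/w6.png

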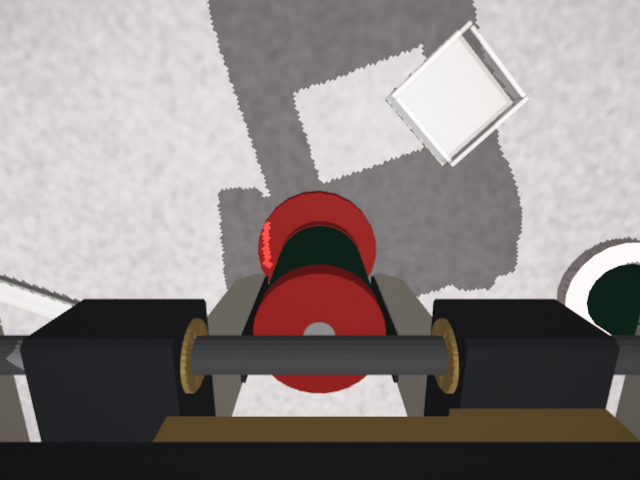

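>>> {"op": "apply_moves", "data": {"motion": [[-1,-1.5,4,0,0,0,40],[-1,-1.5,9,0,0,0,40],[-1,-1.5,13,0,0,0,40],[-1,-1.5,15,0,0,0,40],[-1,-1.5,15,0,0,0,40]]}}

```text
t: 19.75
tcp_pos: [462.4, -276.1, 56.9]
orientation: [0.948, 0.319, 0.0, 0.0]
ft_force: [-3.4, 3.4, 10.5]
gripper_width: 49.7
```

>>> {"op": "apply_moves", "data": {"motion": [[0,0,0.5,0,0,0,40],[0,0,1,0,0,0,40],[0,0,1.2,0,0,0,40],[0,0,1.2,0,0,0,40]]}}

```text
t: 20.08
tcp_pos: [462.6, -276.2, 56.9]
orientation: [0.948, 0.319, 0.0, 0.0]
ft_force: [-7.9, 7.7, 23.6]
gripper_width: 49.4
```

>>> {"op": "apply_moves", "data": {"motion": [[0,0,-1.2,0,0,0,40],[0,0,-1.5,0,0,0,40],[0,0,-1.5,0,0,0,80],[0,0,-1.5,0,0,0,80],[0,0,-1.5,0,0,0,80]]}}

```text
t: 20.5
tcp_pos: [462.0, -276.0, 55.9]
orientation: [0.948, 0.319, -0.0, -0.0]
ft_force: [-0.0, 0.2, 0.6]
gripper_width: 65.3
```

>>> {"op": "apply_moves", "data": {"motion": [[0,0,0,0,0,0,80],[0,0,-10,0,0,0,80],[0,0,-45,0,0,0,80],[0,0,-85,0,0,0,80],[0,0,-125,0,0,0,80]]}}

```text
t: 20.92
tcp_pos: [461.6, -275.7, 183.2]
orientation: [0.948, 0.319, -0.0, -0.0]
ft_force: [0.4, -0.9, 0.4]
gripper_width: 79.8
```

```bash
python3 -c "
from h import *
plan((628.7,163.2,190,.65))
p=bot.read_camera('side');save('s10',p['color'])
p=bot.read_camera('top')
import meas;meas.run(p)"
```

```text
t 20.92 tcp [ 461.6 -275.7  183.2] yaw 0.650 grip 79.8 F [ 0.4 -0.9  0.4] tilt [-8.e-04  5.e-04 -1.e+00]
[ 398.6 -248.3   -6.7] [-0.001  0.     0.   ]
red top px [491 315] A 703 circ [ 462.7 -277.    24.7] z 100.7 mean [ 462.4 -276.4]
red pad px [467 313] A 616 circ [ 463.4 -278.4   38.5] z 10.7 mean [ 463.8 -265.5]
blue top px [221 207] A 638 circ [629.  161.6  25.1] z 100.3 mean [628.2 161.3]
blue pad px [321 293] A 1380 circ [494.7  -5.6  37.5] z 10.5 mean [494.5  -5.6]
yellow pad px [235 222] A 413 circ [630.1 163.9  37.8] z 10.4 mean [619.1 155. ]
turq top px [243 153] A 580 circ [724.6 132.   25.1] z 90.4 mean [723.4 131.9]
turq top px [275 239] A 610 circ [578.5  72.1  24.6] z 90.4 mean [577.7  72.2]
white top px [429 199] A 501 circ [ 647.9 -179.6   24.9] z 100.7 mean [ 647.5 -179.7]
white top px [321 204] A 93 circ [641.5  -2.2   9.3] z 80.6 mean [641.3  -2.2]
white pad px [262  93] A 137 circ [873.9 114.8  29.7] z 5.1 mean [873.3 116.9]
white pad px [416 221] A 393 circ [ 647.5 -179.5   38.7] z 10.7 mean [ 627.2 -176.7]
white pad px [400 303] A 72 circ [ 479.4 -146.5   16.5] z 4.8 mean [ 480.1 -147.3]
white pad px [579 429] A 63 circ [ 276.  -445.5   15.2] z 8.8 mean [ 272.7 -451.6]
```

View pics/s10.png

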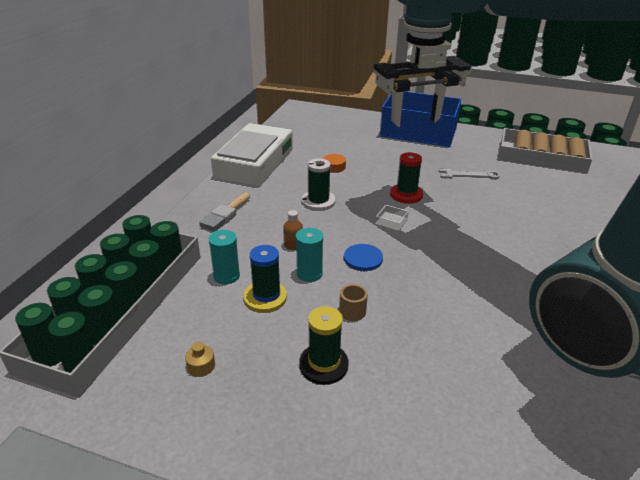

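>>> {"op": "apply_moves", "data": {"motion": [[34,-21,-2,0,0,0,80],[68,-42,-4,0,0,0,80],[102,-63,-6,0,0,0,80],[136,-84,-6,0,0,0,80],[170,-106,-6,0,0,0,80]]}}

```text
t: 21.43
tcp_pos: [533.6, -87.0, 187.9]
orientation: [0.948, 0.319, 0.0, 0.0]
ft_force: [0.3, -0.8, 0.7]
gripper_width: 80.0
```

>>> {"op": "apply_moves", "data": {"motion": [[34,-21,0,0,0,0,80],[68,-42,0,0,0,0,80],[102,-63,0,0,0,0,80],[136,-84,0,0,0,0,80],[170,-106,0,0,0,0,80]]}}

```text
t: 21.85
tcp_pos: [604.8, 100.6, 187.6]
orientation: [0.948, 0.319, 0.0, 0.0]
ft_force: [0.8, -0.0, -0.9]
gripper_width: 79.9
```

```bash
python3 -c "
from h import *
plan((628.7,163.2,190,.65))"
```

```text
t 21.85 tcp [604.8 100.6 187.6] yaw 0.650 grip 79.9 F [ 0.8 -0.  -0.9] tilt [ 3.e-04 -0.e+00 -1.e+00]
[ 56.9 -35.4  -2.4] [ 0. -0.  0.]
```

>>> {"op": "apply_moves", "data": {"motion": [[28,-18,0,0,0,0.1,80],[57,-35.4,0,0,0,0.2,80],[57,-35.4,0,0,0,0.29,80],[57,-35.4,0,0,0,0.29,80],[57,-35.4,0,0,0,0.29,80]]}}

```text
t: 22.27
tcp_pos: [628.3, 161.1, 187.2]
orientation: [0.984, 0.181, -0.0, 0.0]
ft_force: [0.5, -0.1, 0.6]
gripper_width: 80.0
```

```bash
python3 w.py w7|grep -E 'blue|red|yellow|turq'; python3 -c "
from h import *
plan((628.7,163.2,55,.36))"
```

```text
blue top px [321 237] A 3397 circ [628.4 165.8  24.7] z 98.3 mean [628.  166.5]
blue pad px [147 302] A 1484 circ [490.8  12.1  33.2] z 8.3 mean [495.   17.9]
turq top px [243 314] A 853 circ [587.7  81.7  19.3] z 88.2 mean [593.1  81.4]
turq top px [399 313] A 644 circ [714.  131.2  19.5] z 88.2 mean [709.4 126.3]
turq pad px [391 260] A 216 circ [717.4 140.8  22.8] z 9.5 mean [708.7 147.8]
turq pad px [251 263] A 215 circ [579.4  85.3  22.7] z 9.6 mean [580.7  96.1]
t 22.32 tcp [628.3 160.7 187.4] yaw 0.363 grip 80.2 F [0.  0.9 0. ] tilt [-1.e-04 -2.e-04 -1.e+00]
[  1.3  -2.2 132.4] [0.    0.    0.003]
```

View pics/w7.png

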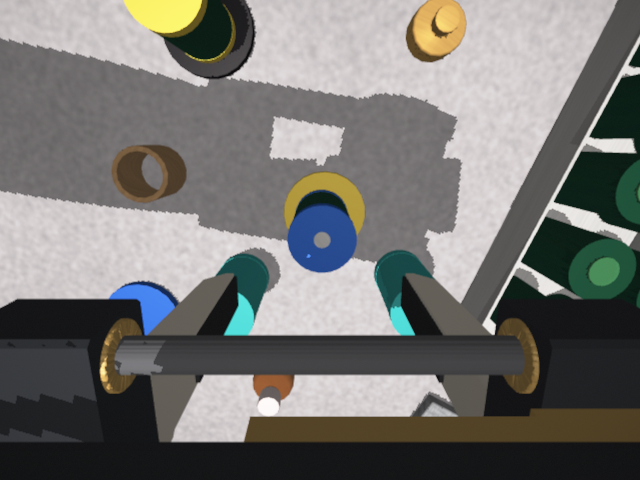

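>>> {"op": "apply_moves", "data": {"motion": [[1,-2,25,0,0,0,80],[1,-2,60,0,0,0,80],[1,-2,95,0,0,0,80],[1,-2,120,0,0,0,80],[1,-2,132,0,0,0,80]]}}

```text
t: 22.73
tcp_pos: [627.1, 162.0, 51.8]
orientation: [0.984, 0.18, -0.002, 0.0]
ft_force: [-0.1, -0.7, -0.1]
gripper_width: 80.0
```

>>> {"op": "apply_moves", "data": {"motion": [[0,0,0,0,0,0,75],[0,0,0,0,0,0,40],[0,0,0,0,0,0,40],[0,0,0,0,0,0,40],[0,0,0,0,0,0,40]]}}

```text
t: 23.15
tcp_pos: [629.4, 163.5, 57.0]
orientation: [0.984, 0.179, 0.001, -0.0]
ft_force: [-0.2, 0.8, -0.1]
gripper_width: 52.7
```

>>> {"op": "apply_moves", "data": {"motion": [[0,0,0,0,0,0,40],[0,0,-20,0,0,0,40],[0,0,-55,0,0,0,40],[0,0,-95,0,0,0,40],[0,0,-130,0,0,0,40]]}}

```text
t: 23.57
tcp_pos: [628.4, 163.4, 187.5]
orientation: [0.984, 0.179, 0.0, 0.0]
ft_force: [0.3, 1.2, -1.7]
gripper_width: 49.5
```

```bash
python3 -c "
from h import *
plan((493.7,-4.3,190,.36))
p=bot.read_camera('side');save('s11',p['color'])"
```

```text
t 23.57 tcp [628.4 163.4 187.5] yaw 0.360 grip 49.5 F [ 0.3  1.2 -1.7] tilt [ 1.e-04 -0.e+00 -1.e+00]
[-185.2  109.5   -2.5] [ 0. -0.  0.]
```

View pics/s11.png

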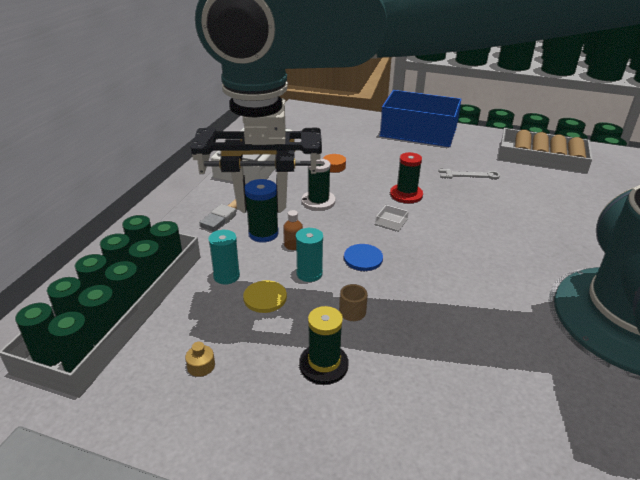

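>>> {"op": "apply_moves", "data": {"motion": [[-31,18,0,0,0,0,40],[-62,36,0,0,0,0,40],[-93,55,0,0,0,0,40],[-124,73,0,0,0,0,40],[-155,92,0,0,0,0,40]]}}

```text
t: 24.03
tcp_pos: [514.7, 21.9, 185.0]
orientation: [0.984, 0.179, -0.0, 0.0]
ft_force: [0.7, -0.9, -2.1]
gripper_width: 49.9
```

>>> {"op": "apply_moves", "data": {"motion": [[-22,12,0,0,0,0,40],[-30,17.5,0,0,0,0,40],[-30,17.5,20,0,0,0,40],[-30,17.5,55,0,0,0,40],[-30,17.5,90,0,0,0,40]]}}

```text
t: 24.45
tcp_pos: [494.7, -4.3, 95.3]
orientation: [0.984, 0.179, 0.002, 0.0]
ft_force: [0.9, 0.6, -2.4]
gripper_width: 49.9
```

>>> {"op": "apply_moves", "data": {"motion": [[0,0,15,0,0,0,40],[0,0,25,0,0,0,40],[0,0,25,0,0,0,40],[0,0,25,0,0,0,40]]}}

```text
t: 24.78
tcp_pos: [494.5, -4.1, 71.0]
orientation: [0.984, 0.179, 0.0, 0.0]
ft_force: [0.7, -0.0, -2.3]
gripper_width: 49.4
```

```bash
python3 w.py w8|grep 'blue pad'; python3 tilt.py w8; python3 -c "
from h import *
plan((493.7,-4.3,57,.36))
p=bot.read_camera('side');save('s12',cv2.resize(p['color'][150:300,260:460],None,fx=4,fy=4))"
```

```text
blue pad px [318 227] A 4089 circ [493.4  -2.4  38.5] z 8.3 mean [486.8  13.5]
3090 [-17.98988148 -27.36312796 -35.99495849] [ 17.99853241 -18.33097657  37.98641546]
axis x,y at tip z, slopes per mm z [-2.28821327e-02 -1.48339272e+00  8.88775933e-04  4.91330047e-03] res 0.16943333218854797
t 24.83 tcp [494.9  -4.1  71.7] yaw 0.360 grip 49.6 F [-0.4 -0.1 -2.1] tilt [ 1.6e-03 -1.0e-04 -1.0e+00]
[-1.2 -0.3 14.7] [ 0.001 -0.001  0.   ]
```

View pics/s12.png

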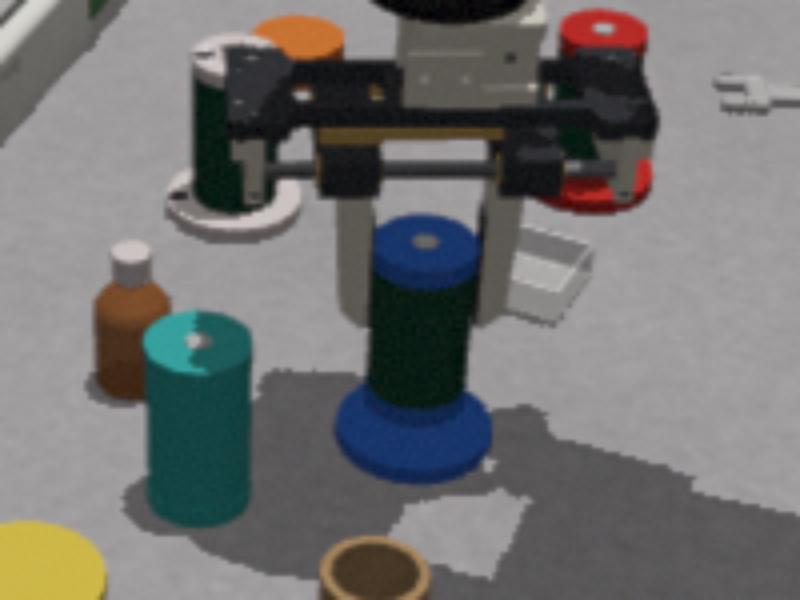

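Blue is upright, centred above the blue pad and about 14 mm up.

>>> {"op": "apply_moves", "data": {"motion": [[-0.5,0,5,0,0,0,40],[-0.5,0,10,0,0,0,40],[-0.5,0,13,0,0,0,40],[-0.5,0,14,0,0,0,40],[-0.5,0,14,0,0,0,40]]}}

```text
t: 25.3
tcp_pos: [493.7, -4.4, 56.5]
orientation: [0.984, 0.179, -0.0, 0.0]
ft_force: [-2.2, 0.4, 3.3]
gripper_width: 49.6
```

>>> {"op": "apply_moves", "data": {"motion": [[0,0,0,0,0,0,80],[0,0,0,0,0,0,80],[0,0,0,0,0,0,80],[0,0,0,0,0,0,80],[0,0,0,0,0,0,80]]}}

```text
t: 25.72
tcp_pos: [493.7, -4.4, 56.3]
orientation: [0.984, 0.179, 0.0, 0.0]
ft_force: [0.1, 0.5, 0.9]
gripper_width: 77.4
```

>>> {"op": "apply_moves", "data": {"motion": [[0,0,-15,0,0,0,80],[0,0,-50,0,0,0,80],[0,0,-85,0,0,0,80],[0,0,-120,0,0,0,80],[0,0,-132,0,0,0,80]]}}

```text
t: 26.13
tcp_pos: [494.8, -4.5, 193.6]
orientation: [0.984, 0.179, 0.003, 0.001]
ft_force: [0.4, 0.1, 0.7]
gripper_width: 79.9
```

```bash
python3 -c "
from h import *
plan((480.9,277.8,190,.36))
p=bot.read_camera('side');save('s13',p['color'])
import meas;meas.run(p)"
```

```text
t 26.13 tcp [494.8  -4.5 193.6] yaw 0.360 grip 79.9 F [0.4 0.1 0.7] tilt [ 5.7e-03 -3.0e-04 -1.0e+00]
[  86.4 -269.1    3.4] [ 0.002 -0.005 -0.   ]
red top px [411 159] A 198 circ [ 461.6 -273.9   26.7] z 101.1 mean [ 459.4 -272. ]
red pad px [406 196] A 279 circ [ 462.5 -273.1   39.2] z 11.2 mean [ 460.2 -260. ]
blue top px [438 104] A 440 circ [ 485.6 -641.9  109.9] z 85.0 mean [ 466.7 -667.3]
blue top px [366 220] A 352 circ [492.6  -1.8  26.3] z 100.7 mean [492.7   0.5]
blue pad px [428 141] A 168 circ [ 460.4 -572.1   59.2] z 10.5 mean [ 463.3 -570.9]
blue pad px [363 261] A 440 circ [493.5  -2.8  38.6] z 11.0 mean [490.6  11.9]
turq top px [308 239] A 430 circ [578.5  75.7  26. ] z 90.4 mean [578.3  78.4]
turq top px [222 241] A 438 circ [726.  134.3  26.2] z 90.5 mean [722.6 136.9]
turq pad px [309 276] A 115 circ [576.3  81.9  22.9] z 10.3 mean [572.8  92.9]
turq pad px [226 279] A 125 circ [720.2 141.5  22.3] z 10.6 mean [716.  151.1]
white top px [319 163] A 125 circ [ 648.5 -178.1   25.9] z 101.5 mean [ 646.6 -176.9]
white pad px [467 173] A 182 circ [ 336.7 -430.8   72.7] z 8.9 mean [ 338.1 -424.5]
white pad px [326 202] A 115 circ [ 643.  -175.8   38.3] z 11.1 mean [ 626.6 -168.6]
white pad px [392 216] A 66 circ [ 472.7 -168.3   21.4] z 5.0 mean [ 472.5 -169.9]
```

View pics/s13.png

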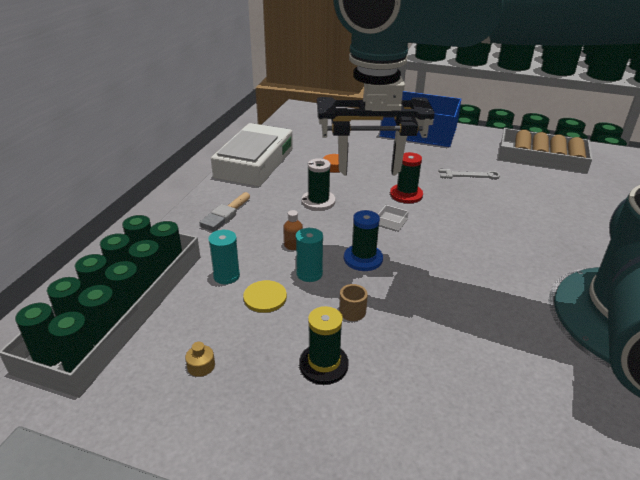

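Blue stands on its pad at (366,240). Last is yellow, from the park pad to the yellow pad.

>>> {"op": "apply_moves", "data": {"motion": [[12,-37,0,0,0,0,80],[24,-74,0,0,0,0,80],[36,-111,0,0,0,0,80],[48,-148,0,0,0,0,80],[59,-184,0,0,0,0,80]]}}

```text
t: 26.6
tcp_pos: [483.4, 190.4, 187.3]
orientation: [0.984, 0.179, -0.0, 0.0]
ft_force: [1.0, -0.5, 0.9]
gripper_width: 80.2
```

>>> {"op": "apply_moves", "data": {"motion": [[12,-37,0,0,0,0,80],[26,-80,0,0,0,0,80],[26.5,-83.5,0,0,0,0,80],[26.5,-83.5,0,0,0,0,80],[26.5,-83.5,0,0,0,0,80]]}}

```text
t: 27.02
tcp_pos: [479.2, 275.9, 187.3]
orientation: [0.984, 0.18, -0.001, 0.0]
ft_force: [0.5, -1.2, 0.1]
gripper_width: 79.6
```

```bash
python3 w.py w9|grep -E 'yellow'; python3 -c "
from h import *
plan((480.9,278.3,55,.36))"
```

```text
yellow pad px [413 382] A 607 circ [635.4 146.   28.7] z 8.5 mean [637.6 143.5]
t 27.07 tcp [479.4 275.2 187.6] yaw 0.360 grip 80.3 F [-0.2 -0.2 -0.5] tilt [-7.e-04 -7.e-04 -1.e+00]
[  2.6  -2.4 132.6] [ 0.     0.001 -0.   ]
```

View pics/w9.png

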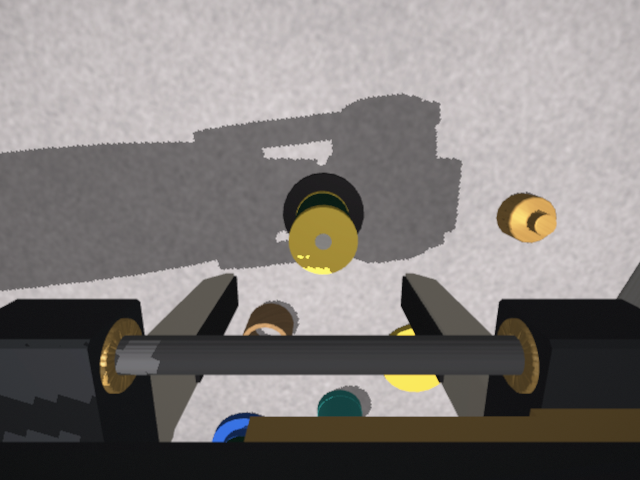

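>>> {"op": "apply_moves", "data": {"motion": [[2,-2,25,0,0,0,80],[2,-2,60,0,0,0,80],[2,-2,95,0,0,0,80],[2,-2,120,0,0,0,80],[2,-2,132,0,0,0,80]]}}

```text
t: 27.48
tcp_pos: [479.6, 276.4, 52.7]
orientation: [0.984, 0.178, -0.002, 0.001]
ft_force: [-0.9, -0.8, -0.6]
gripper_width: 79.9
```

>>> {"op": "apply_moves", "data": {"motion": [[0,0,0,0,0,0,75],[0,0,0,0,0,0,40],[0,0,0,0,0,0,40],[0,0,0,0,0,0,40],[0,0,0,0,0,0,40]]}}

```text
t: 27.9
tcp_pos: [481.3, 278.9, 57.8]
orientation: [0.984, 0.179, 0.001, -0.0]
ft_force: [-0.5, -0.8, -0.1]
gripper_width: 53.0
```

>>> {"op": "apply_moves", "data": {"motion": [[0,0,0,0,0,0,40],[0,0,-20,0,0,0,40],[0,0,-55,0,0,0,40],[0,0,-95,0,0,0,40],[0,0,-130,0,0,0,40]]}}

```text
t: 28.32
tcp_pos: [480.3, 278.6, 188.5]
orientation: [0.984, 0.179, 0.0, -0.0]
ft_force: [0.4, 0.9, -2.4]
gripper_width: 50.0
```

```bash
python3 -c "
from h import *
plan((630,164.6,190,.36))"
```

```text
t 28.32 tcp [480.3 278.6 188.5] yaw 0.360 grip 50.0 F [ 0.4  0.9 -2.4] tilt [ 1.e-04  1.e-04 -1.e+00]
[ 99.9 159.4  -1.5] [-0. -0.  0.]
```

>>> {"op": "apply_moves", "data": {"motion": [[18,29,0,0,0,0,40],[37,59,0,0,0,0,40],[56,89,0,0,0,0,40],[75,119,0,0,0,0,40],[92,147,0,0,0,0,40]]}}

```text
t: 28.73
tcp_pos: [619.8, 172.2, 186.3]
orientation: [0.984, 0.179, 0.0, 0.0]
ft_force: [0.6, 0.3, -3.0]
gripper_width: 49.4
```

>>> {"op": "apply_moves", "data": {"motion": [[8,12.5,0,0,0,0,40],[8,12.5,0,0,0,0,40],[8,12.5,25,0,0,0,40],[8,12.5,60,0,0,0,40],[8,12.5,95,0,0,0,40]]}}

```text
t: 29.15
tcp_pos: [630.2, 165.3, 91.1]
orientation: [0.984, 0.179, 0.001, -0.0]
ft_force: [0.0, -0.6, -2.9]
gripper_width: 49.6
```

>>> {"op": "apply_moves", "data": {"motion": [[0,0,15,0,0,0,40],[0,0,20,0,0,0,40],[0,0,20,0,0,0,40],[0,0,20,0,0,0,40]]}}

```text
t: 29.48
tcp_pos: [631.0, 165.1, 73.4]
orientation: [0.984, 0.179, 0.001, -0.0]
ft_force: [0.9, -0.2, -2.6]
gripper_width: 49.6
```

```bash
python3 w.py w10|grep 'yellow pad'; python3 tilt.py w10; python3 -c "
from h import *
plan((630,164.6,57.5,.36))
p=bot.read_camera('side');save('s14',cv2.resize(p['color'][180:330,180:380],None,fx=4,fy=4))"
```

```text
3168 [-17.9801929  -26.02882894 -35.96998605] [ 17.9787911  -16.89327237  37.98755545]
axis x,y at tip z, slopes per mm z [-0.12105808  0.02225506 -0.00385801  0.00632989] res 0.17003777590607774
t 29.53 tcp [631.3 165.   73.8] yaw 0.360 grip 49.3 F [ 0.1  0.5 -2.5] tilt [ 2.8e-03  7.0e-04 -1.0e+00]
[-1.4 -0.  16.3] [ 0.    -0.003  0.   ]
```

View pics/s14.png

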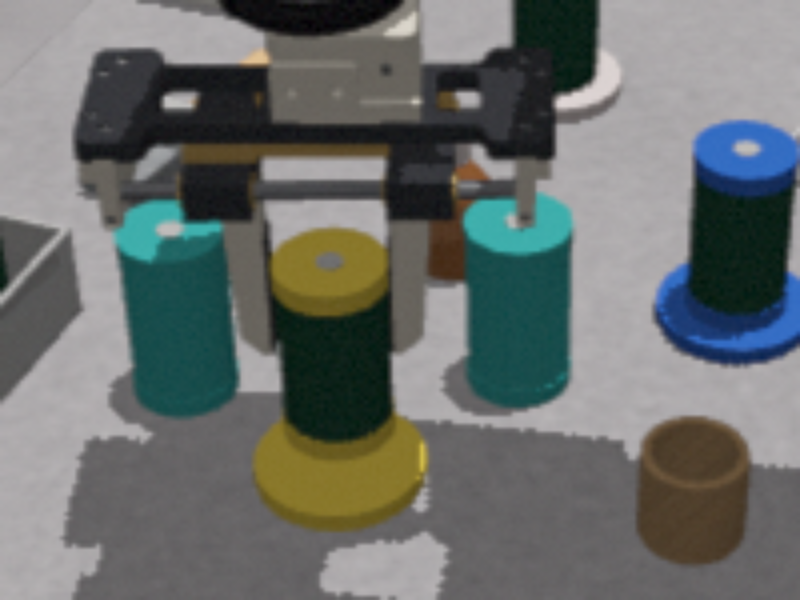

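>>> {"op": "apply_moves", "data": {"motion": [[-1,-2,5,0,0,0,40],[-1,-2,10,0,0,0,40],[-1,-2,13,0,0,0,40],[-1,-2,15,0,0,0,40],[-1,-2,15,0,0,0,40]]}}

```text
t: 30.0
tcp_pos: [628.6, 166.1, 57.4]
orientation: [0.984, 0.179, -0.0, -0.0]
ft_force: [-9.1, -1.6, 12.3]
gripper_width: 49.4
```

Contact. Ease off by 0.7 mm, release and retreat.

>>> {"op": "apply_moves", "data": {"motion": [[0,0,-0.5,0,0,0,40],[0,0,-0.7,0,0,0,80],[0,0,-0.7,0,0,0,80],[0,0,-0.7,0,0,0,80],[0,0,-0.7,0,0,0,80]]}}

```text
t: 30.42
tcp_pos: [628.8, 166.1, 56.9]
orientation: [0.984, 0.179, 0.0, 0.0]
ft_force: [1.1, -0.0, -0.0]
gripper_width: 71.6
```

>>> {"op": "apply_moves", "data": {"motion": [[0,0,-1,0,0,0,80],[0,0,-15,0,0,0,80],[0,0,-50,0,0,0,80],[0,0,-90,0,0,0,80],[0,0,-130,0,0,0,80]]}}

```text
t: 30.83
tcp_pos: [628.3, 166.0, 189.4]
orientation: [0.984, 0.179, -0.0, 0.0]
ft_force: [1.1, 0.1, 0.6]
gripper_width: 80.0
```

>>> {"op": "apply_moves", "data": {"motion": [[-20,-30,-5,0,0,0,80],[-50,-60,-10,0,0,0,80],[-80,-90,-20,0,0,0,80],[-110,-110,-20,0,0,0,80],[-130,-125,-20,0,0,0,80]]}}

```text
t: 31.25
tcp_pos: [460.5, 238.0, 209.0]
orientation: [0.984, 0.179, 0.001, -0.0]
ft_force: [-0.5, -0.0, -0.3]
gripper_width: 80.2
```

```bash
python3 -c "
from h import *
plan((630,164.6,57.5,.36))
import meas
for n in ['side','top']:
    p=bot.read_camera(n);save('f_'+n,p['color']);print(n);meas.run(p)
"
```

```text
t 31.25 tcp [460.5 238.  209. ] yaw 0.361 grip 80.2 F [-0.5 -0.  -0.3] tilt [ 0.0017  0.0011 -1.    ]
[132.3 128.6 151.7] [-0.    -0.002  0.001]
side
blue top px [428 106] A 753 circ [ 493.7 -642.9  118.1] z 83.8 mean [ 484.4 -641.9]
blue top px [366 220] A 363 circ [492.1  -3.2  25.9] z 100.8 mean [ 4.925e+02 -4.000e-01]
blue pad px [420 140] A 231 circ [ 484.1 -576.2   82.8] z 10.6 mean [ 480.5 -571.2]
blue pad px [363 261] A 431 circ [493.2  -3.4  39.2] z 10.9 mean [490.3  11.2]
turq top px [304 240] A 257 circ [581.6  75.4  25.8] z 90.0 mean [588.1  82.1]
turq top px [222 241] A 460 circ [724.6 135.8  26.1] z 90.4 mean [722.3 137.2]
turq pad px [310 277] A 117 circ [574.5  84.   21.9] z 9.8 mean [572.3  93. ]
turq pad px [226 279] A 114 circ [720.  141.8  22.6] z 10.4 mean [715.  150.6]
white pad px [467 173] A 213 circ [ 333.5 -424.5   73.9] z 8.7 mean [ 338.4 -424. ]
white pad px [328 203] A 61 circ [ 620.2 -167.7   22.7] z 11.4 mean [ 619.8 -166.6]
top
red top px [491 314] A 742 circ [ 462.5 -277.5   24.7] z 100.7 mean [ 462.8 -277. ]
red pad px [467 313] A 618 circ [ 463.3 -2
[... 238 characters left out ...]
8.  162.1  24.4] z 100.3 mean [625.5 158.7]
yellow pad px [235 222] A 459 circ [630.4 164.2  38.1] z 10.4 mean [619.9 154.9]
turq top px [243 153] A 583 circ [724.7 131.7  25.1] z 90.4 mean [723.5 131.8]
turq top px [275 239] A 609 circ [578.3  72.1  24.6] z 90.4 mean [577.7  72.2]
white top px [429 199] A 503 circ [ 647.6 -179.7   24.7] z 100.7 mean [ 647.5 -179.7]
white top px [321 204] A 92 circ [641.   -2.1   9.4] z 80.6 mean [641.2  -2.2]
white pad px [416 222] A 395 circ [ 646.3 -179.1   38.7] z 10.8 mean [ 627.2 -176.5]
white pad px [404 306] A 181 circ [ 471.7 -157.1   27.3] z 4.9 mean [ 473.1 -155.1]
white pad px [562 390] A 898 circ [ 331.  -420.2   74.3] z 8.1 mean [ 335.8 -426.5]
```

View pics/f_side.png

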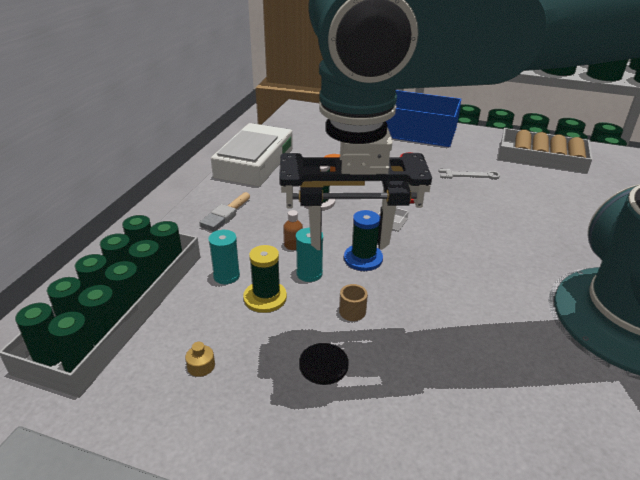

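View pics/f_top.png

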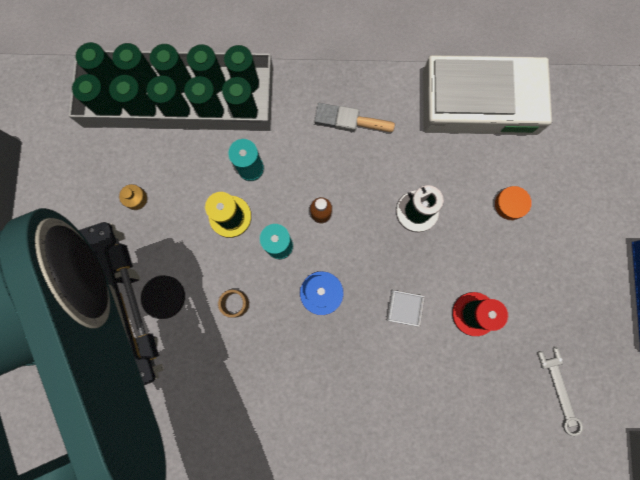

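```bash
python3 -c "
from cell import bot
print(bot.sign_off())"
```

```text
the job is handed in; nothing more can be done
None
```

The job is handed in at about 31 s of the 128 s allowed, with every roll where it was asked to be.

**What I did:** I seated the white roll on the spindle first. Then I moved yellow to the black pad, red to the red pad, blue to the blue pad, and finally yellow to the yellow pad. The gripper was clear of everything at the end.

**Last checks (top camera):**

| Roll | Height of its top | Centre against its pad or disc |
|---|---|---|
| White | 100.7 mm | about 1.5 mm off the spindle disc centre |
| Red | 100.7 mm | about 1.5 mm off, limit 14 mm |
| Blue | 100.4 mm | about 1 mm off, limit 14 mm |
| Yellow | 100.3 mm | about 3 mm off, limit 14 mm |

- **White roll:** it met the disc at the height expected for a fully seated roll, and its mark lines up with the disc's mark.
- **Other things in the scene:** the bottle and both turquoise look-alikes read within 1 mm of where they started.
- **Forces:** the highest wrist force I read was about 26 N, while setting red down.

**What disagreed:** the wrist camera read about 2 mm low in height and 2–4 mm off in y compared with the top camera. For the spindle I took both the roll and the shaft from the wrist camera so the error cancelled. In one side view the red roll looked tilted, but a fit to the wrist depth image showed it within about 0.4° of upright. In the final side view the gripper hid the red and white rolls, so for those two I relied on the top view.

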